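# Sort the paraffin blocks and switch off the cold plate

### The job

Clear the cold plate of its paraffin blocks: lay every sound block flat, none on top of another, on the floor of the shallow white tray, and put every faulty block (wax corner chipped off, wax too short, or wax hanging over the end of its cassette) into the deep steel pan for re-melting. Only once the plate is clear and all the blocks are in their places, turn its thermostat dial fully anticlockwise to the stop, so that it is off. Leave the tamper standing where it is on the plate, and the forceps, marker pen and base moulds where they lie.

Things in the scene. Friction and masses are not known exactly. Their poses are not given: they have to be found in the camera images.
- sound1_c (a point): Sound paraffin block: 40 x 28 x 7 mm blue-grey cassette with cream wax 11 mm thick on top (18 mm high in all, 20 g); grip across the 28 mm. Point at the cassette's middle, half-way up (9 mm); x along its length away from the paler label end, z up out of the wax. May be absent (None). Wax is a whole rectangle, 30 x 24 mm, inside the cassette's outline, from x = -10.5 to +19.5 mm.
- sound2_c (a point): Sound paraffin block: 40 x 28 x 7 mm blue-grey cassette with cream wax 11 mm thick on top (18 mm high in all, 20 g); grip across the 28 mm. Point at the cassette's middle, half-way up (9 mm); x along its length away from the paler label end, z up out of the wax. May be absent (None). Wax is a whole rectangle, 30 x 24 mm, inside the cassette's outline, from x = -10.5 to +19.5 mm.
- sound3_c (a point): Sound paraffin block: 40 x 28 x 7 mm blue-grey cassette with cream wax 11 mm thick on top (18 mm high in all, 20 g); grip across the 28 mm. Point at the cassette's middle, half-way up (9 mm); x along its length away from the paler label end, z up out of the wax. May be absent (None). Wax is a whole rectangle, 30 x 24 mm, inside the cassette's outline, from x = -10.5 to +19.5 mm.
- sound4_c (a point): Sound paraffin block: 40 x 28 x 7 mm blue-grey cassette with cream wax 11 mm thick on top (18 mm high in all, 20 g); grip across the 28 mm. Point at the cassette's middle, half-way up (9 mm); x along its length away from the paler label end, z up out of the wax. May be absent (None). Wax is a whole rectangle, 30 x 24 mm, inside the cassette's outline, from x = -10.5 to +19.5 mm.
- sound5_c (a point): Sound paraffin block: 40 x 28 x 7 mm blue-grey cassette with cream wax 11 mm thick on top (18 mm high in all, 20 g); grip across the 28 mm. Point at the cassette's middle, half-way up (9 mm); x along its length away from the paler label end, z up out of the wax. May be absent (None). Wax is a whole rectangle, 30 x 24 mm, inside the cassette's outline, from x = -10.5 to +19.5 mm.
- sound6_c (a point): Sound paraffin block: 40 x 28 x 7 mm blue-grey cassette with cream wax 11 mm thick on top (18 mm high in all, 20 g); grip across the 28 mm. Point at the cassette's middle, half-way up (9 mm); x along its length away from the paler label end, z up out of the wax. May be absent (None). Wax is a whole rectangle, 30 x 24 mm, inside the cassette's outline, from x = -10.5 to +19.5 mm.
- chipped1_c (a point): Faulty paraffin block: 40 x 28 x 7 mm blue-grey cassette with cream wax 11 mm thick on top (18 mm high in all, 20 g); grip across the 28 mm. Point at the cassette's middle, half-way up (9 mm); x along its length away from the paler label end, z up out of the wax. May be absent (None). Fault: one far corner of the wax (15 mm of its length by 12 mm of its width, at +x +y) is broken away.
- chipped2_c (a point): Faulty paraffin block: 40 x 28 x 7 mm blue-grey cassette with cream wax 11 mm thick on top (18 mm high in all, 20 g); grip across the 28 mm. Point at the cassette's middle, half-way up (9 mm); x along its length away from the paler label end, z up out of the wax. May be absent (None). Fault: one far corner of the wax (15 mm of its length by 12 mm of its width, at +x -y) is broken away.
- short1_c (a point): Faulty paraffin block: 40 x 28 x 7 mm blue-grey cassette with cream wax 11 mm thick on top (18 mm high in all, 20 g); grip across the 28 mm. Point at the cassette's middle, half-way up (9 mm); x along its length away from the paler label end, z up out of the wax. May be absent (None). Fault: the wax is only 14 mm long in place of 30 mm, so half of the cassette's face is bare.
- overhung1_c (a point): Faulty paraffin block: 40 x 28 x 7 mm blue-grey cassette with cream wax 11 mm thick on top (18 mm high in all, 20 g); grip across the 28 mm. Point at the cassette's middle, half-way up (9 mm); x along its length away from the paler label end, z up out of the wax. May be absent (None). Fault: the wax is whole but set off-centre: it sticks 8.5 mm out over the cassette's +x end.
- cold_plate: Bench cold plate, fixed, 345 mm wide (its y), from x = -186 to +115 mm: a bare metal plate 210 x 320 mm whose surface is 66 mm above the bench, ringed by a lip 5 mm higher, on which the blocks lie; on the robot's side (its -x) a grey control deck 54 mm high with the dial. Origin on the bench under the middle of the metal plate, z up.
- dial (a joint): Thermostat dial of the cold plate, upright axis. 0 rad = fully anticlockwise seen from above, against its end stop (off); it grows clockwise up to a stop at 4.71. Turns stiffly (0.03 N m) and stays where it is left.
- dial_grip (a point): Where to grip the dial: on its axis, 7 mm below the top of its black bar grip (42 x 14 mm, 32 mm tall; pinch it across the 14 mm). x lies along the bar, and turns with it; the white mark is on the -x half. The point is 91 mm above the bench.
- tray: Shallow white block tray for sound blocks, 210 (its x) x 140 (its y) x 18 mm outside, walls and floor 4 mm. Fixed. Origin under its middle on the bench.
- pan: Deep stainless steel re-melt pan for faulty blocks, 190 (its x) x 140 (its y) x 50 mm outside, walls and floor 4 mm. Fixed. Origin under its middle on the bench.
- tamper_c (a point): Bystander standing among the blocks: brass tissue tamper, 30 mm square foot 10 mm thick with a stem and black knob, 38 mm tall. Point half-way up (19 mm).
- forceps: Bystander: steel forceps, 125 mm long, 6 mm thick, flat on the bench at the back right. Origin under the middle.
- marker: Bystander: marker pen, 130 mm long, 18 mm thick, on the bench behind the cold plate. Origin under the middle.
- moulds: Bystander: two nested steel base moulds, 57 x 42 x 27 mm, on the bench at the back left. Origin under the middle.

How it is judged:
By the outcome, as a careful person would: the job done as asked, in the order asked, and still so for the second after the job is handed in, with the robot touching nothing.
Of sound1, sound2, sound3, sound4, sound5, sound6 only 4 to 5 are there at a start; the rules pass over those that are not, and their reading is None.
Of chipped1, chipped2, short1, overhung1 only 3 to 4 are there at a start; the rules pass over those that are not, and their reading is None.
At some moment in a run one of sound1, sound2, sound3, sound4, sound5, sound6, chipped1, chipped2, short1, overhung1 may be knocked a few centimetres aside while the robot is not near it.
Once in a run the grip may slacken for a moment while it holds something.
It also fails if it takes over 210 s, if anything falls off the work surface, if the arm or the gripper's body presses on something with over 40 N, if the wrist force passes 120 N, or if a joint passes its speed limit or range.

### The arm

A 6-joint arm with a two-finger parallel gripper is mounted at the origin on the work surface. World frame = base frame: x ahead of the robot, y to its left, z up, the work surface at z = 0. Lengths are in mm, angles in rad, forces in N, time in s.
With the tool pointing down it reaches from about 375 to 825 mm from the base axis. Payload 5.5 kg.
Tool frame: the origin (TCP) lies between the finger pads; the fingertips stand 19 mm ahead of it and the grasp point (between the pads) is the TCP; z points along the fingers, y is the line along which they close (so a half turn about z gives the same grasp; the last joint's range is limited). The gripper opens to 85 mm and grips with 20 to 120 N. Pads are 22 mm wide; open, the fingers measure 114 mm over their backs; the gripper's body (76 mm by 85 mm) begins 54 mm behind the grasp point. The pads swing forward as they close: fully open they stand 13 mm farther back than shut.
Start: joints at [1.13, 0.314, -0.047, 1.21, 0, 1.571], TCP at [255.994, 542.643, 250.299] pointing down, gripper open.
Joint ranges: [-2.67, 2.67], [-0.69, 1.73], [-1.03, 1.25], [-2.08, 2.16], [-1.42, 1.45], [-3.14, 3.14]. Speed limits (rad/s): [2.39, 2.39, 3.01, 3.14, 3.14, 3.14].

### API

Orientations are given as a unit quaternion [x, y, z, w].
In Python, from station import readout, viewer, robot gives the robot as it stands.
- The arm moves only by the tool move_arm, never from a script. Its argument "series" is a list of rows, each an object of numbers: "x", "y", "z": the shift along the tool's x, y, z scaled (see below); "roll": the turn about the tool's z scaled (see below). A call has 1 to 20 rows; each row is the pose to reach, as a shift and turn from the pose commanded when the call began, along the tool's axes at that moment, turning the shorter way round; what a row does not reach only later rows make up. The controller multiplies each number of a shift by 0.15 m and each number of a turn by 360 degrees. A row lasts 1/12 s, in which the tool goes at most 41.7 mm and 7.16 degrees, less where a joint would pass 70% of its speed; a pose out of reach is approached as far as the arm can. A call with a number of a shift or a turn outside -1 to 1 is refused whole. A call with a gripper value outside its range is refused whole. "fingers" is the closure, from 0 (fully open) to 1 (shut), set as the call begins (left out, the last holds). The fingers move at their own pace and stop on an object; "squeeze" is the grip in N (left out, the last holds). Time passes only in rows, so rows that repeat a pose let the fingers close. It gives the time, the measured TCP pose, the force, the opening and the grip force at its end, in the units of the state.
- readout.sense(): the state, without advancing time (a new reading comes with each control period).
- viewer.get_image(name): name is "scene" or "top"; returns (picture, depth): 480x640x3 uint8, red, green, blue; 480x640 float32, mm along the optical axis (not along the pixel's ray), 0 where there is no reading.
- viewer.camera_info(name): a dict with "intrinsics" (3x3 intrinsics, pixels), "camera_from_world" (4x4, takes a point from world to camera coordinates). Camera axes: x right, y down, z forward; pixel columns grow to the right and rows downward; lengths in mm; the calibration is good to about 2 mm. A picture is of the moment at which its call begins. camera_info takes no time and is no camera call.
- robot.hand_in(): hands the job in; it is judged then, once.
The state is a dict: "clock": time; "joint_pos": joint angles; "qd": joint speeds; "tau": joint torques, N m; "tool_pos": TCP position; "ee_rot": TCP orientation; "force": force on the tool from outside, world axes, zero at the start; "moment": the same for the moment, N m; "width": finger opening in mm; "finger_force": force on a finger pad.
Only numpy, scipy, OpenCV 4.12 (cv2) and the standard library are available. Lean on these libraries where they do the work, as an engineer would, in place of code of your own. Each camera call takes 0.05 s, during which the arm holds its last target. There are 200 camera calls.

## Working session

There is one attempt and no reset: what is moved stays moved. The work goes in short steps, Python scripts to look and compute and a tool call to move; the robot and the scene stay as the last step left them, time stands still between calls to the robot, and variables do not carry over. Pictures are saved under pics/ and viewed, at most 14 in all, crops included, and the job is handed in when it is done.

Besides the shell and the picture viewer there is one more tool, called after "Call:" as a command line: name --argument value ..., lists and objects as JSON in quotes. move_arm: Moves the arm, as the interface text tells. Its arguments: {"type":"object","properties":{"series":{"type":"array","items":{"type":"object","properties":{"x":{"type":"number"},"y":{"type":"number"},"z":{"type":"number"},"roll":{"type":"number"}}}},"fingers":{"type":"number"},"squeeze":{"type":"number"}},"required":["series"]}

```bash
mkdir -p pics; ls; python3 - <<'E'
from station import readout, viewer, robot
import cv2, numpy as np
print(readout.sense())
for n in ("scene","top"):
    im,d=viewer.get_image(n); cv2.imwrite(f"pics/{n}0.png",im[:,:,::-1]); np.save(f"{n}0.npy",d)
    print(n,viewer.camera_info(n))
E
```

```text
pics
{'clock': 0.0, 'joint_pos': array([ 1.12993844e+00,  3.14232674e-01, -4.80988956e-02,  1.21018487e+00,
        4.09233231e-05,  1.57080048e+00]), 'qd': array([ 3.43071811e-04, -7.68352378e-04,  9.96673675e-04, -1.09584049e-03,
        1.74701607e-03, -2.75345367e-05]), 'tau': array([ 8.86297257e-04, -5.39595616e+01,  3.39744794e+01,  1.90849998e-02,
        2.15069908e-04,  3.00853844e-05]), 'tool_pos': array([255.78259082, 542.13860506, 249.42185593]), 'ee_rot': array([ 2.18650174e-01,  9.75802932e-01, -8.34772391e-04, -2.08014526e-04]), 'force': array([-0.25502071,  0.73553561,  0.97266473]), 'moment': array([-0.00352158, -0.04655627, -0.05621999]), 'finger_force': 0.0, 'width': 85.55041539644562}
scene {'intrinsics': array([[477.44760262,   0.        , 323.33946393],
       [  0.        , 477.44760262, 237.63031927],
       [  0.        ,   0.        ,   1.        ]]), 'camera_from_world': array([[-8.92528360e-01,  4.50914181e-01, -8.33830880e-03,
         5.49943035e+02],
       [ 3.44318318e-01,  6.69361278e-01, -6.58331509e-01,
        -1.54579923e+02],
       [-2.91269672e-01, -5.90450574e-01, -7.52681936e-01,
         1.09940222e+03],
       [ 0.00000000e+00,  0.00000000e+00,  0.00000000e+00,
         1.00000000e+00]])}
top {'intrinsics': array([[522.58451797,   0.        , 314.41352909],
       [  0.        , 522.58451797, 239.35615862],
       [  0.        ,   0.        ,   1.        ]]), 'camera_from_world': array([[ 1.12359891e-02, -9.99932953e-01,  2.80037225e-03,
         6.26943809e+00],
       [-9.95697303e-01, -1.14459220e-02, -9.19558153e-02,
         6.17572700e+02],
       [ 9.19817027e-02, -1.75510856e-03, -9.95759151e-01,
         9.66474122e+02],
       [ 0.00000000e+00,  0.00000000e+00,  0.00000000e+00,
         1.00000000e+00]])}
```

View pics/top0.png

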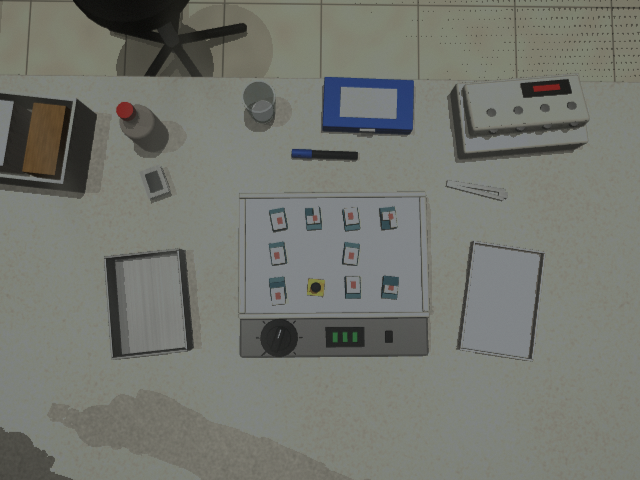

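View pics/scene0.png

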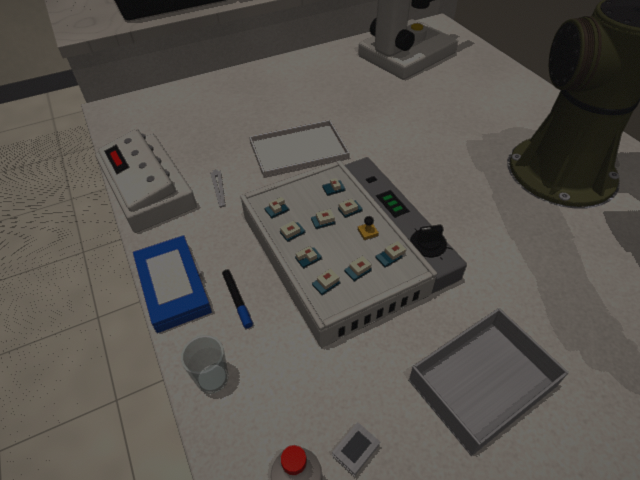

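Top view: nine blocks in a grid (rows at v≈218, 254, 289), the tamper at (316,287), the dial at (279,337), the pan left at (148,303), and the tray right at (500,300). I'll zoom in and segment.

```bash
cat > h.py <<'E'
from station import readout, viewer, robot
import cv2, numpy as np
def cast(n,u,v,z):
    c=viewer.camera_info(n);K=c["intrinsics"];T=c["camera_from_world"];R=T[:3,:3];o=-R.T@T[:3,3]
    r=R.T@np.linalg.inv(K)@np.array([u,v,1.]);return o+r*(z-o[2])/r[2]
def proj(n,p):
    c=viewer.camera_info(n);q=c["camera_from_world"]@np.append(p,1.);q=c["intrinsics"]@q[:3];return q[:2]/q[2]
def warp(im,z,x0,x1,y0,y1,s):
    "ortho view at height z: row=(x1-x)*s, col=(y1-y)*s"
    w=[(x1,y1),(x1,y0),(x0,y0),(x0,y1)]
    a=np.float32([proj("top",(x,y,z)) for x,y in w]);b=np.float32([((y1-y)*s,(x1-x)*s) for x,y in w])
    return cv2.warpPerspective(im,cv2.getPerspectiveTransform(a,b),(int((y1-y0)*s),int((x1-x0)*s)),flags=cv2.INTER_CUBIC)
E
python3 - <<'E'
from h import *
im=cv2.imread("pics/top0.png")
for n,q in {"plate":[(241,193),(427,193),(240,313),(428,313)]}.items(): print(n,[cast("top",u,v,71)[:2].round() for u,v in q])
print("dial",cast("top",279,337,98).round(),"tray",[cast("top",u,v,18)[:2].round() for u,v in [(472,242),(544,250),(531,360),(457,349)]])
print("pan",[cast("top",u,v,50)[:2].round() for u,v in [(105,252),(185,249),(193,350),(112,358)]])
x0,x1,y0,y1=430,720,-170,170
o=warp(im,84,450,680,-160,110,2.9)
cv2.imwrite("pics/o0.png",cv2.convertScaleAbs(o,alpha=1.5))
E
```

```text
plate [array([697., 149.]), array([ 701., -193.]), array([479., 146.]), array([ 483., -193.])]
dial [440.  73.  98.] tray [array([ 617., -290.]), array([ 603., -428.]), array([ 395., -398.]), array([ 414., -258.])]
pan [array([587., 402.]), array([595., 254.]), array([410., 233.]), array([394., 380.])]
```

View pics/o0.png

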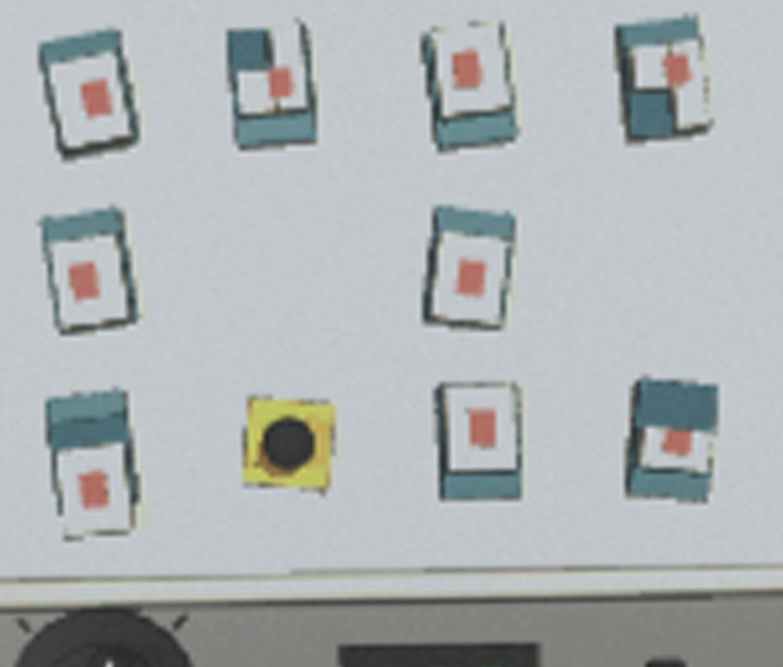

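Nine blocks, listed by (row, column):

- **Sound:** (1,1), (1,3), (2,1), (2,3), (3,3).
- **Chipped:** (1,2), (1,4).
- **Overhung:** (3,1).
- **Short:** (3,4).

The tamper is at (3,2). Next I'll get poses from the depth image.

```bash
cat >> h.py <<'E'
def cloud(n,d):
    c=viewer.camera_info(n);K=c["intrinsics"];T=c["camera_from_world"];v,u=np.mgrid[:480,:640]
    p=np.stack([(u-K[0,2])/K[0,0]*d,(v-K[1,2])/K[1,1]*d,d],-1)-T[:3,3];return p@T[:3,:3]
def blocks(save=None):
    im,d=viewer.get_image("top")
    if save: cv2.imwrite(save,im[:,:,::-1])
    P=cloud("top",d);x,y,z=P[...,0],P[...,1],P[...,2]
    m=((z>70.5)&(z<110)&(x>494)&(x<690)&(y>-182)&(y<138)&(d>0)).astype(np.uint8)
    n,l,s,c=cv2.connectedComponentsWithStats(m,connectivity=4)
    for i in range(1,n):
        if s[i,4]<60: continue
        k=l==i;(cx,cy),(w,h),a=cv2.minAreaRect(P[k][:,:2].astype(np.float32))
        if w<h: a-=90
        a=(a+90)%180-90
        print("uv",c[i].round(),"xy %.0f %.0f size %.0fx%.0f yaw %.0f zmax %.0f n %d"%(cx,cy,max(w,h),min(w,h),a,np.percentile(z[k],95),s[i,4]))
    return im,d
E
python3 - <<'E'
from h import *
im,d=blocks()
P=cloud("top",d)
print("plate z",np.median(P[225:245,300:340,2]),"tray floor",np.median(P[280:320,490:510,2]),"pan",np.median(P[280:320,140:160,2]))
k=(abs(P[...,1]-73)<30)&(abs(P[...,0]-440)<30)&(P[...,2]>86)&(P[...,2]<110)
print("dial",cv2.minAreaRect(P[k][:,:2].astype(np.float32)),np.percentile(P[k][:,2],90))
cv2.imwrite("pics/d0.png",cv2.convertScaleAbs(cv2.resize(im[310:362,240:330,::-1],None,fx=6,fy=6,interpolation=2),alpha=2.5))
E
```

```text
uv [313. 218.] xy 652 16 size 40x28 yaw 6 zmax 86 n 322
uv [351. 219.] xy 652 -53 size 40x28 yaw 8 zmax 86 n 333
uv [388. 218.] xy 655 -120 size 40x28 yaw 8 zmax 86 n 322
uv [278. 219.] xy 650 80 size 40x28 yaw 11 zmax 86 n 324
uv [277. 253.] xy 588 80 size 40x28 yaw 10 zmax 86 n 326
uv [350. 254.] xy 589 -52 size 40x29 yaw -7 zmax 86 n 324
uv [352. 287.] xy 528 -56 size 40x27 yaw 0 zmax 86 n 341
uv [390. 287.] xy 529 -123 size 40x28 yaw -6 zmax 86 n 324
uv [277. 290.] xy 520 78 size 48x31 yaw 7 zmax 86 n 398
uv [315. 287.] xy 527 11 size 30x30 yaw 85 zmax 104 n 278
plate z 65.8785119054502 tray floor 4.003827572258016 pan 3.305638469142295
dial ((435.2735290527344, 76.08927917480469), (13.857903480529785, 41.34524917602539), 72.33549499511719) 99.33351564444789
```

View pics/d0.png

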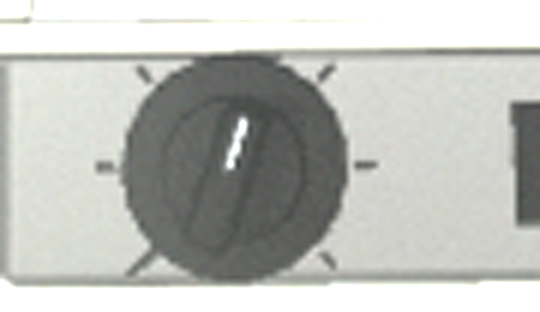

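Call:
move_arm --series '[{"roll": -0.02},{"roll": -0.04},{"roll": -0.06},{"roll": -0.07},{"roll": -0.07}]' --fingers 0.47 --squeeze 40

```text
schema error: expected keys x, y, z, roll
```

The dial's mark points up and about 17° right of +x, so it needs roughly 150° anticlockwise. Rows must have all four keys. I'll align the tool to the world (tool x = −world x, tool y = +world y) and move to the first chipped block.

Call:
move_arm --series '[{"x": 0,"y": 0,"z": 0,"roll": -0.07},{"x": 0,"y": 0,"z": 0,"roll": -0.07},{"x": 0,"y": 0,"z": 0,"roll": -0.07},{"x": 0,"y": 0,"z": 0,"roll": -0.07},{"x": 0,"y": 0,"z": 0,"roll": -0.07}]' --fingers 0.47 --squeeze 40

```text
clock: 0.57
tool_pos: [255.9, 542.5, 250.0]
ee_rot: [-0.0, 1.0, -0.0, -0.0]
force: [0.2, -0.3, -0.7]
width: 45.4
finger_force: 0.0
```

Call:
move_arm --series '[{"x": -0.66,"y": -0.88,"z": 0.17,"roll": 0},{"x": -0.66,"y": -0.88,"z": 0.17,"roll": 0},{"x": -0.66,"y": -0.88,"z": 0.17,"roll": 0},{"x": -0.66,"y": -0.88,"z": 0.17,"roll": 0},{"x": -0.66,"y": -0.88,"z": 0.17,"roll": 0}]'

```text
clock: 0.98
tool_pos: [357.5, 404.7, 223.4]
ee_rot: [0.005, 1.0, -0.002, 0.0]
force: [-0.2, -0.2, -0.3]
width: 45.4
finger_force: 0.0
```

Call:
move_arm --series '[{"x": -0.66,"y": -0.88,"z": 0.17,"roll": 0},{"x": -0.66,"y": -0.88,"z": 0.17,"roll": 0},{"x": -0.66,"y": -0.88,"z": 0.17,"roll": 0},{"x": -0.66,"y": -0.88,"z": 0.17,"roll": 0},{"x": -0.66,"y": -0.88,"z": 0.17,"roll": 0}]'

```text
clock: 1.4
tool_pos: [456.5, 273.0, 198.1]
ee_rot: [0.005, 1.0, -0.002, 0.0]
force: [-0.2, -0.9, 1.0]
width: 45.5
finger_force: 0.0
```

Call:
move_arm --series '[{"x": -0.65,"y": -0.857,"z": 0.16,"roll": 0},{"x": -0.65,"y": -0.857,"z": 0.16,"roll": 0},{"x": -0.65,"y": -0.857,"z": 0.16,"roll": 0},{"x": -0.65,"y": -0.857,"z": 0.16,"roll": 0},{"x": -0.65,"y": -0.857,"z": 0.16,"roll": 0}]'

```text
clock: 1.82
tool_pos: [554.0, 145.1, 174.1]
ee_rot: [0.005, 1.0, -0.001, 0.0]
force: [-0.1, 0.8, 0.4]
width: 44.9
finger_force: 0.0
```

Call:
move_arm --series '[{"x": -0.65,"y": -0.857,"z": 0.16,"roll": -0.017},{"x": -0.65,"y": -0.857,"z": 0.16,"roll": -0.017},{"x": -0.65,"y": -0.857,"z": 0.16,"roll": -0.017},{"x": -0.65,"y": -0.857,"z": 0.16,"roll": -0.017},{"x": -0.65,"y": -0.857,"z": 0.16,"roll": -0.017},{"x": -0.65,"y": -0.857,"z": 0.16,"roll": -0.017}]'

```text
clock: 2.32
tool_pos: [648.8, 20.1, 150.3]
ee_rot: [-0.051, 0.999, 0.0, -0.001]
force: [-0.1, 0.3, 0.2]
width: 45.2
finger_force: 0.0
```

Call:
move_arm --series '[{"x": 0,"y": 0,"z": 0.2,"roll": 0},{"x": 0,"y": 0,"z": 0.33,"roll": 0},{"x": 0,"y": 0,"z": 0.38,"roll": 0},{"x": 0,"y": 0,"z": 0.41,"roll": 0},{"x": 0,"y": 0,"z": 0.41,"roll": 0}]'

```text
clock: 2.73
tool_pos: [647.7, 22.3, 89.4]
ee_rot: [-0.053, 0.999, 0.0, -0.001]
force: [-0.2, -0.2, 1.0]
width: 45.1
finger_force: 0.0
```

Call:
move_arm --series '[{"x": -0.025,"y": -0.04,"z": 0,"roll": 0},{"x": -0.025,"y": -0.04,"z": 0.01,"roll": 0},{"x": -0.025,"y": -0.04,"z": 0.02,"roll": 0},{"x": -0.025,"y": -0.04,"z": 0.02,"roll": 0},{"x": -0.025,"y": -0.04,"z": 0.02,"roll": 0}]'

```text
clock: 3.15
tool_pos: [653.0, 15.5, 87.2]
ee_rot: [-0.053, 0.999, 0.0, 0.0]
force: [-0.7, -0.2, 0.3]
width: 45.1
finger_force: 0.0
```

Call:
move_arm --series '[{"x": 0,"y": 0,"z": 0,"roll": 0},{"x": 0,"y": 0,"z": 0,"roll": 0},{"x": 0,"y": 0,"z": 0,"roll": 0},{"x": 0,"y": 0,"z": 0,"roll": 0},{"x": 0,"y": 0,"z": 0,"roll": 0}]' --fingers 1

```text
clock: 3.57
tool_pos: [653.1, 15.6, 87.2]
ee_rot: [-0.053, 0.999, -0.0, 0.0]
force: [-0.4, -0.1, 3.7]
width: 26.5
finger_force: 39.7
```

Call:
move_arm --series '[{"x": 0,"y": 0,"z": -0.1,"roll": 0},{"x": 0,"y": 0,"z": -0.25,"roll": 0.017},{"x": 0,"y": 0,"z": -0.43,"roll": 0.017},{"x": 0,"y": 0,"z": -0.43,"roll": 0.017},{"x": 0,"y": 0,"z": -0.43,"roll": 0.017}]'

```text
clock: 3.98
tool_pos: [654.1, 15.7, 152.9]
ee_rot: [0.0, 1.0, 0.0, 0.002]
force: [-0.1, 1.0, -0.3]
width: 26.2
finger_force: 39.4
```

Call:
move_arm --series '[{"x": 0.1,"y": 0.2,"z": 0,"roll": 0},{"x": 0.2,"y": 0.45,"z": 0,"roll": 0},{"x": 0.3,"y": 0.7,"z": 0,"roll": 0},{"x": 0.38,"y": 0.93,"z": 0,"roll": 0},{"x": 0.38,"y": 0.93,"z": 0,"roll": 0},{"x": 0.38,"y": 0.93,"z": 0,"roll": 0}]'

```text
clock: 4.48
tool_pos: [594.4, 156.7, 149.9]
ee_rot: [-0.001, 1.0, -0.0, -0.001]
force: [0.3, 0.0, -0.2]
width: 25.9
finger_force: 39.5
```

Call:
move_arm --series '[{"x": 0.1,"y": 0.2,"z": 0,"roll": 0},{"x": 0.2,"y": 0.45,"z": 0,"roll": 0},{"x": 0.3,"y": 0.7,"z": 0,"roll": 0},{"x": 0.38,"y": 0.93,"z": 0,"roll": 0},{"x": 0.38,"y": 0.93,"z": 0,"roll": 0},{"x": 0.38,"y": 0.93,"z": 0,"roll": 0}]'

```text
clock: 4.98
tool_pos: [538.8, 295.0, 150.4]
ee_rot: [-0.001, 1.0, -0.001, -0.0]
force: [0.4, -0.5, -0.5]
width: 26.5
finger_force: 27.3
```

Call:
move_arm --series '[{"x": 0,"y": 0,"z": 0.2,"roll": 0},{"x": 0,"y": 0,"z": 0.45,"roll": 0},{"x": 0,"y": 0,"z": 0.65,"roll": 0},{"x": 0,"y": 0,"z": 0.77,"roll": 0},{"x": 0,"y": 0,"z": 0.77,"roll": 0},{"x": 0,"y": 0,"z": 0.77,"roll": 0}]'

```text
clock: 5.48
tool_pos: [539.2, 292.2, 34.5]
ee_rot: [0.002, 1.0, -0.001, -0.001]
force: [-0.1, 0.9, 0.3]
width: 26.3
finger_force: 42.5
```

Call:
move_arm --series '[{"x": 0,"y": 0,"z": 0,"roll": 0},{"x": 0,"y": 0,"z": 0,"roll": 0},{"x": 0,"y": 0,"z": 0,"roll": 0},{"x": 0,"y": 0,"z": -0.3,"roll": 0},{"x": 0,"y": 0,"z": -0.77,"roll": 0},{"x": 0,"y": 0,"z": -0.77,"roll": 0},{"x": 0,"y": 0,"z": -0.77,"roll": 0}]' --fingers 0.47

```text
clock: 6.07
tool_pos: [543.9, 296.2, 160.3]
ee_rot: [0.001, 1.0, 0.003, 0.006]
force: [1.4, 0.3, 0.1]
width: 45.7
finger_force: 0.0
```

```bash
cat >> h.py <<'E'
def occ(d,a,b,c,e,zlo,zhi):
    "things inside a tray/pan region"
    P=cloud("top",d);x,y,z=P[...,0],P[...,1],P[...,2]
    m=((x>a)&(x<b)&(y>c)&(y<e)&(z>zlo)&(z<zhi)).astype(np.uint8)
    n,l,s,q=cv2.connectedComponentsWithStats(m,connectivity=4)
    for i in range(1,n):
        if s[i,4]>60:
            k=l==i;r=cv2.minAreaRect(P[k][:,:2].astype(np.float32));print(" in",np.round(r[0]),np.round(r[1]),round(r[2]),"z",np.percentile(P[k][:,2],[50,95]).round())
PAN=(415,580,262,375,9,40);TRAY=(410,605,-415,-275,8,40)
E
python3 - <<'E'
from h import *
im,d=blocks(); occ(d,*PAN); print(readout.sense()["tool_pos"])
E
```

```text
uv [351. 218.] xy 652 -53 size 39x28 yaw 9 zmax 86 n 329
uv [388. 218.] xy 654 -119 size 40x27 yaw 5 zmax 85 n 332
uv [278. 219.] xy 650 80 size 40x28 yaw 11 zmax 86 n 327
uv [277. 253.] xy 588 80 size 40x28 yaw 9 zmax 86 n 331
uv [350. 254.] xy 589 -52 size 41x28 yaw -7 zmax 86 n 327
uv [352. 287.] xy 528 -56 size 40x27 yaw 1 zmax 86 n 340
uv [390. 287.] xy 528 -123 size 40x28 yaw -6 zmax 86 n 331
uv [278. 291.] xy 520 79 size 48x28 yaw 8 zmax 86 n 393
uv [315. 287.] xy 527 11 size 30x30 yaw 86 zmax 105 n 279
 in [539. 291.] [38. 28.] 4 z [14. 23.]
[542.79199442 295.59457269 157.18661105]
```

Call:
move_arm --series '[{"x": 0.05,"y": -0.72,"z": 0,"roll": 0},{"x": 0.05,"y": -0.72,"z": 0,"roll": 0},{"x": 0.05,"y": -0.72,"z": 0,"roll": 0},{"x": 0.05,"y": -0.72,"z": 0,"roll": 0},{"x": 0.05,"y": -0.72,"z": 0,"roll": 0}]'

```text
clock: 6.53
tool_pos: [531.3, 184.8, 151.2]
ee_rot: [0.002, 1.0, -0.0, -0.0]
force: [0.2, 0.8, 0.2]
width: 45.1
finger_force: 0.0
```

Call:
move_arm --series '[{"x": 0.05,"y": -0.72,"z": 0,"roll": 0},{"x": 0.05,"y": -0.72,"z": 0,"roll": -0.01},{"x": 0.05,"y": -0.72,"z": 0,"roll": -0.022},{"x": 0.05,"y": -0.72,"z": 0,"roll": -0.022},{"x": 0.05,"y": -0.72,"z": 0,"roll": -0.022},{"x": 0.05,"y": -0.72,"z": 0,"roll": -0.022}]'

```text
clock: 7.03
tool_pos: [524.4, 79.5, 151.3]
ee_rot: [-0.068, 0.998, 0.0, 0.0]
force: [0.4, 0.5, 0.7]
width: 45.5
finger_force: 0.0
```

Call:
move_arm --series '[{"x": 0,"y": 0,"z": 0.2,"roll": 0},{"x": 0,"y": 0,"z": 0.33,"roll": 0},{"x": 0,"y": 0,"z": 0.33,"roll": 0},{"x": 0,"y": 0,"z": 0.33,"roll": 0},{"x": 0,"y": 0,"z": 0.33,"roll": 0},{"x": 0,"y": 0,"z": 0.33,"roll": 0}]'

```text
clock: 7.53
tool_pos: [525.1, 79.5, 103.1]
ee_rot: [-0.069, 0.998, 0.0, 0.001]
force: [-0.3, -0.7, 0.1]
width: 45.4
finger_force: 0.0
```

Call:
move_arm --series '[{"x": 0,"y": 0,"z": 0.06,"roll": 0},{"x": 0,"y": 0,"z": 0.11,"roll": 0},{"x": 0,"y": 0,"z": 0.11,"roll": 0},{"x": 0,"y": 0,"z": 0.11,"roll": 0}]'

```text
clock: 7.87
tool_pos: [523.2, 78.6, 84.7]
ee_rot: [-0.069, 0.998, -0.0, -0.001]
force: [-0.9, 0.1, -0.2]
width: 45.4
finger_force: 0.0
```

Call:
move_arm --series '[{"x": 0,"y": 0,"z": 0,"roll": 0},{"x": 0,"y": 0,"z": 0,"roll": 0},{"x": 0,"y": 0,"z": 0,"roll": 0},{"x": 0,"y": 0,"z": 0,"roll": 0},{"x": 0,"y": 0,"z": 0,"roll": 0}]' --fingers 1

```text
clock: 8.28
tool_pos: [524.2, 78.7, 85.6]
ee_rot: [-0.069, 0.998, -0.0, 0.0]
force: [0.3, -0.6, 1.4]
width: 26.4
finger_force: 39.6
```

Call:
move_arm --series '[{"x": 0,"y": 0,"z": -0.1,"roll": 0},{"x": 0,"y": 0,"z": -0.25,"roll": 0.022},{"x": 0,"y": 0,"z": -0.44,"roll": 0.022},{"x": 0,"y": 0,"z": -0.44,"roll": 0.022},{"x": 0,"y": 0,"z": -0.44,"roll": 0.022}]'

```text
clock: 8.7
tool_pos: [525.4, 78.9, 153.0]
ee_rot: [0.0, 1.0, 0.0, 0.002]
force: [-0.0, 0.2, -0.3]
width: 26.6
finger_force: 39.4
```

Call:
move_arm --series '[{"x": 0.1,"y": 0.25,"z": 0,"roll": 0},{"x": 0.2,"y": 0.5,"z": 0,"roll": 0},{"x": 0.23,"y": 0.72,"z": 0,"roll": 0},{"x": 0.23,"y": 0.72,"z": 0,"roll": 0},{"x": 0.23,"y": 0.72,"z": 0,"roll": 0}]'

```text
clock: 9.12
tool_pos: [488.4, 187.9, 150.2]
ee_rot: [-0.001, 1.0, -0.0, -0.001]
force: [-0.3, -0.9, -1.5]
width: 26.5
finger_force: 39.6
```

Call:
move_arm --series '[{"x": 0.1,"y": 0.25,"z": 0,"roll": 0},{"x": 0.2,"y": 0.5,"z": 0,"roll": 0},{"x": 0.23,"y": 0.72,"z": 0,"roll": 0},{"x": 0.23,"y": 0.72,"z": 0,"roll": 0},{"x": 0.23,"y": 0.72,"z": 0,"roll": 0},{"x": 0.23,"y": 0.72,"z": 0,"roll": 0}]'

```text
clock: 9.62
tool_pos: [455.0, 293.5, 150.5]
ee_rot: [0.001, 1.0, -0.001, -0.0]
force: [0.1, 0.6, -0.1]
width: 26.8
finger_force: 39.7
```

Call:
move_arm --series '[{"x": 0,"y": 0,"z": 0.2,"roll": 0},{"x": 0,"y": 0,"z": 0.45,"roll": 0},{"x": 0,"y": 0,"z": 0.65,"roll": 0},{"x": 0,"y": 0,"z": 0.77,"roll": 0},{"x": 0,"y": 0,"z": 0.77,"roll": 0},{"x": 0,"y": 0,"z": 0.77,"roll": 0}]'

```text
clock: 10.12
tool_pos: [454.6, 292.7, 35.0]
ee_rot: [0.002, 1.0, -0.001, -0.001]
force: [0.1, -0.1, -0.0]
width: 26.5
finger_force: 39.7
```

Call:
move_arm --series '[{"x": 0,"y": 0,"z": 0,"roll": 0},{"x": 0,"y": 0,"z": 0,"roll": 0},{"x": 0,"y": 0,"z": 0,"roll": 0},{"x": 0,"y": 0,"z": -0.3,"roll": 0},{"x": 0,"y": 0,"z": -0.77,"roll": 0},{"x": 0,"y": 0,"z": -0.77,"roll": 0},{"x": 0,"y": 0,"z": -0.77,"roll": 0},{"x": 0,"y": 0,"z": -0.77,"roll": 0}]' --fingers 0.47

```text
clock: 10.78
tool_pos: [457.3, 296.2, 155.1]
ee_rot: [0.0, 1.0, 0.002, 0.003]
force: [0.7, -0.4, -0.4]
width: 45.0
finger_force: 0.0
```

```bash
python3 - <<'E'
from h import *
im,d=blocks(); occ(d,*PAN); print(readout.sense()["tool_pos"])
E
```

```text
uv [388. 218.] xy 655 -120 size 41x28 yaw 7 zmax 86 n 326
uv [351. 218.] xy 652 -53 size 39x28 yaw 8 zmax 86 n 335
uv [278. 219.] xy 650 80 size 40x28 yaw 11 zmax 86 n 325
uv [277. 253.] xy 588 80 size 40x28 yaw 10 zmax 86 n 330
uv [350. 253.] xy 588 -52 size 40x28 yaw -7 zmax 86 n 334
uv [352. 287.] xy 528 -56 size 40x27 yaw 1 zmax 86 n 336
uv [390. 287.] xy 528 -124 size 40x28 yaw -6 zmax 86 n 321
uv [315. 287.] xy 527 11 size 30x30 yaw 86 zmax 105 n 279
 in [539. 292.] [38. 28.] 1 z [19. 24.]
 in [453. 292.] [47. 27.] 3 z [12. 23.]
[455.9622875  295.3483329  153.03868067]
```

Call:
move_arm --series '[{"x": -0.44,"y": -0.92,"z": 0,"roll": 0},{"x": -0.44,"y": -0.92,"z": 0,"roll": 0},{"x": -0.44,"y": -0.92,"z": 0,"roll": 0},{"x": -0.44,"y": -0.92,"z": 0,"roll": 0},{"x": -0.44,"y": -0.92,"z": 0,"roll": 0}]'

```text
clock: 11.25
tool_pos: [521.9, 152.2, 150.0]
ee_rot: [0.003, 1.0, -0.001, -0.001]
force: [0.2, 0.1, -0.1]
width: 45.3
finger_force: 0.0
```

Call:
move_arm --series '[{"x": -0.44,"y": -0.92,"z": 0,"roll": 0},{"x": -0.44,"y": -0.92,"z": 0,"roll": 0},{"x": -0.44,"y": -0.92,"z": 0,"roll": 0},{"x": -0.44,"y": -0.92,"z": 0,"roll": 0},{"x": -0.44,"y": -0.92,"z": 0,"roll": 0}]'

```text
clock: 11.67
tool_pos: [588.1, 14.6, 150.1]
ee_rot: [0.003, 1.0, -0.001, -0.0]
force: [0.6, 0.7, 0.0]
width: 45.0
finger_force: 0.0
```

Call:
move_arm --series '[{"x": -0.45,"y": -0.92,"z": 0,"roll": 0},{"x": -0.45,"y": -0.92,"z": 0,"roll": -0.01},{"x": -0.45,"y": -0.92,"z": 0,"roll": -0.018},{"x": -0.45,"y": -0.92,"z": 0,"roll": -0.018},{"x": -0.45,"y": -0.92,"z": 0,"roll": -0.018},{"x": -0.45,"y": -0.92,"z": 0,"roll": -0.018},{"x": -0.45,"y": -0.92,"z": 0,"roll": -0.018}]'

```text
clock: 12.25
tool_pos: [653.1, -118.0, 150.1]
ee_rot: [-0.056, 0.998, 0.001, -0.001]
force: [0.6, 0.3, -0.8]
width: 45.3
finger_force: 0.0
```

Call:
move_arm --series '[{"x": 0,"y": 0,"z": 0.2,"roll": 0},{"x": 0,"y": 0,"z": 0.32,"roll": 0},{"x": 0,"y": 0,"z": 0.32,"roll": 0},{"x": 0,"y": 0,"z": 0.32,"roll": 0},{"x": 0,"y": 0,"z": 0.32,"roll": 0},{"x": 0,"y": 0,"z": 0.32,"roll": 0}]'

```text
clock: 12.75
tool_pos: [655.2, -118.8, 105.0]
ee_rot: [-0.056, 0.998, -0.0, 0.001]
force: [1.0, -0.3, 1.2]
width: 45.1
finger_force: 0.0
```

Call:
move_arm --series '[{"x": 0,"y": 0,"z": 0.06,"roll": 0},{"x": 0,"y": 0,"z": 0.11,"roll": 0},{"x": 0,"y": 0,"z": 0.11,"roll": 0},{"x": 0,"y": 0,"z": 0.11,"roll": 0}]'

```text
clock: 13.08
tool_pos: [653.5, -119.4, 86.0]
ee_rot: [-0.056, 0.998, 0.0, -0.001]
force: [-0.5, 0.2, 0.1]
width: 45.0
finger_force: 0.0
```

Call:
move_arm --series '[{"x": 0,"y": 0,"z": 0,"roll": 0},{"x": 0,"y": 0,"z": 0,"roll": 0},{"x": 0,"y": 0,"z": 0,"roll": 0},{"x": 0,"y": 0,"z": 0,"roll": 0},{"x": 0,"y": 0,"z": 0,"roll": 0}]' --fingers 1

```text
clock: 13.5
tool_pos: [654.4, -119.5, 87.1]
ee_rot: [-0.056, 0.998, -0.0, 0.0]
force: [-0.1, 0.9, 1.0]
width: 26.2
finger_force: 39.5
```

Call:
move_arm --series '[{"x": 0,"y": 0,"z": -0.1,"roll": 0},{"x": 0,"y": 0,"z": -0.25,"roll": 0.018},{"x": 0,"y": 0,"z": -0.44,"roll": 0.018},{"x": 0,"y": 0,"z": -0.44,"roll": 0.018},{"x": 0,"y": 0,"z": -0.44,"roll": 0.018}]'

```text
clock: 13.92
tool_pos: [655.7, -119.7, 154.9]
ee_rot: [0.0, 1.0, -0.0, 0.002]
force: [-0.0, 0.8, -0.9]
width: 26.2
finger_force: 39.4
```

Call:
move_arm --series '[{"x": 0.05,"y": 0.25,"z": 0,"roll": 0},{"x": 0.12,"y": 0.5,"z": 0,"roll": 0},{"x": 0.19,"y": 0.77,"z": 0,"roll": 0},{"x": 0.19,"y": 0.77,"z": 0,"roll": 0},{"x": 0.19,"y": 0.77,"z": 0,"roll": 0}]'

```text
clock: 14.33
tool_pos: [624.5, -1.8, 151.6]
ee_rot: [-0.001, 1.0, -0.0, -0.001]
force: [0.9, -1.3, -0.4]
width: 26.4
finger_force: 39.5
```

Call:
move_arm --series '[{"x": 0.05,"y": 0.25,"z": 0,"roll": 0},{"x": 0.12,"y": 0.5,"z": 0,"roll": 0},{"x": 0.19,"y": 0.77,"z": 0,"roll": 0},{"x": 0.19,"y": 0.77,"z": 0,"roll": 0},{"x": 0.19,"y": 0.77,"z": 0,"roll": 0}]'

```text
clock: 14.75
tool_pos: [597.0, 112.5, 152.0]
ee_rot: [-0.001, 1.0, -0.0, -0.0]
force: [0.1, -0.1, 0.2]
width: 26.7
finger_force: 39.6
```

Call:
move_arm --series '[{"x": 0.05,"y": 0.25,"z": 0,"roll": 0},{"x": 0.12,"y": 0.5,"z": 0,"roll": 0},{"x": 0.19,"y": 0.77,"z": 0,"roll": 0},{"x": 0.19,"y": 0.77,"z": 0,"roll": 0},{"x": 0.19,"y": 0.77,"z": 0,"roll": 0}]'

```text
clock: 15.17
tool_pos: [569.3, 227.3, 152.2]
ee_rot: [-0.0, 1.0, -0.0, -0.0]
force: [0.3, -0.7, -0.0]
width: 26.1
finger_force: 39.6
```

Call:
move_arm --series '[{"x": 0.05,"y": 0.25,"z": 0,"roll": 0},{"x": 0.12,"y": 0.5,"z": 0,"roll": 0},{"x": 0.19,"y": 0.77,"z": 0,"roll": 0},{"x": 0.19,"y": 0.77,"z": 0,"roll": 0},{"x": 0.19,"y": 0.77,"z": 0,"roll": 0},{"x": 0.19,"y": 0.77,"z": 0,"roll": 0}]'

```text
clock: 15.67
tool_pos: [541.6, 340.7, 152.3]
ee_rot: [0.001, 1.0, -0.001, -0.0]
force: [0.3, -0.6, 0.4]
width: 26.4
finger_force: 39.7
```

Call:
move_arm --series '[{"x": 0,"y": 0.04,"z": 0.2,"roll": 0},{"x": 0,"y": 0.04,"z": 0.45,"roll": 0},{"x": 0,"y": 0.04,"z": 0.65,"roll": 0},{"x": 0,"y": 0.04,"z": 0.77,"roll": 0},{"x": 0,"y": 0.04,"z": 0.77,"roll": 0},{"x": 0,"y": 0.04,"z": 0.77,"roll": 0}]'

```text
clock: 16.17
tool_pos: [540.8, 346.0, 36.5]
ee_rot: [0.002, 1.0, -0.001, -0.001]
force: [0.5, 0.2, 0.2]
width: 26.3
finger_force: 39.7
```

Call:
move_arm --series '[{"x": 0,"y": 0,"z": 0,"roll": 0},{"x": 0,"y": 0,"z": 0,"roll": 0},{"x": 0,"y": 0,"z": 0,"roll": 0},{"x": 0,"y": 0,"z": -0.3,"roll": 0},{"x": 0,"y": 0,"z": -0.77,"roll": 0},{"x": 0,"y": 0,"z": -0.77,"roll": 0},{"x": 0,"y": 0,"z": -0.77,"roll": 0},{"x": 0,"y": 0,"z": -0.77,"roll": 0}]' --fingers 0.47

```text
clock: 16.83
tool_pos: [542.8, 350.2, 157.0]
ee_rot: [0.0, 1.0, 0.002, 0.003]
force: [-0.5, -0.0, 0.1]
width: 45.2
finger_force: 0.0
```

```bash
python3 - <<'E'
from h import *
im,d=blocks(); occ(d,*PAN); print(readout.sense()["tool_pos"])
E
```

```text
uv [351. 218.] xy 652 -53 size 39x28 yaw 9 zmax 86 n 335
uv [278. 219.] xy 650 80 size 39x28 yaw 11 zmax 86 n 323
uv [277. 253.] xy 587 80 size 40x28 yaw 9 zmax 86 n 320
uv [351. 253.] xy 588 -52 size 40x28 yaw -7 zmax 86 n 330
uv [352. 287.] xy 528 -56 size 40x27 yaw 0 zmax 86 n 345
uv [390. 287.] xy 528 -124 size 40x28 yaw -6 zmax 85 n 323
uv [316. 287.] xy 527 11 size 30x30 yaw 85 zmax 105 n 275
 in [543. 344.] [23. 39.] 89 z [19. 23.]
 in [539. 292.] [38. 28.] 1 z [19. 24.]
 in [453. 293.] [47. 28.] 1 z [19. 24.]
[541.45410453 349.27488591 154.62171593]
```

Call:
move_arm --series '[{"x": 0.02,"y": -0.79,"z": 0,"roll": 0},{"x": 0.02,"y": -0.79,"z": 0,"roll": 0},{"x": 0.02,"y": -0.79,"z": 0,"roll": 0},{"x": 0.02,"y": -0.79,"z": 0,"roll": 0},{"x": 0.02,"y": -0.79,"z": 0,"roll": 0}]'

```text
clock: 17.3
tool_pos: [536.5, 228.2, 151.6]
ee_rot: [0.002, 1.0, -0.0, -0.001]
force: [0.3, 1.1, 0.6]
width: 45.3
finger_force: 0.0
```

Call:
move_arm --series '[{"x": 0.02,"y": -0.79,"z": 0,"roll": 0},{"x": 0.02,"y": -0.79,"z": 0,"roll": 0},{"x": 0.02,"y": -0.79,"z": 0,"roll": 0},{"x": 0.02,"y": -0.79,"z": 0,"roll": 0},{"x": 0.02,"y": -0.79,"z": 0,"roll": 0}]'

```text
clock: 17.72
tool_pos: [534.3, 111.2, 152.2]
ee_rot: [0.001, 1.0, 0.0, -0.001]
force: [0.1, 0.3, -0.2]
width: 45.5
finger_force: 0.0
```

Call:
move_arm --series '[{"x": 0.02,"y": -0.79,"z": 0,"roll": 0},{"x": 0.02,"y": -0.79,"z": 0,"roll": 0},{"x": 0.02,"y": -0.79,"z": 0,"roll": 0},{"x": 0.02,"y": -0.79,"z": 0,"roll": 0},{"x": 0.02,"y": -0.79,"z": 0,"roll": 0}]'

```text
clock: 18.13
tool_pos: [531.7, -6.5, 152.4]
ee_rot: [0.001, 1.0, 0.0, -0.0]
force: [-0.2, -0.4, -0.2]
width: 45.3
finger_force: 0.0
```

Call:
move_arm --series '[{"x": 0.02,"y": -0.78,"z": 0,"roll": 0},{"x": 0.02,"y": -0.78,"z": 0,"roll": 0.01},{"x": 0.02,"y": -0.78,"z": 0,"roll": 0.017},{"x": 0.02,"y": -0.78,"z": 0,"roll": 0.017},{"x": 0.02,"y": -0.78,"z": 0,"roll": 0.017},{"x": 0.02,"y": -0.78,"z": 0,"roll": 0.017},{"x": 0.02,"y": -0.78,"z": 0,"roll": 0.017}]'

```text
clock: 18.72
tool_pos: [528.6, -121.6, 152.5]
ee_rot: [0.052, 0.999, 0.0, -0.0]
force: [0.1, 0.4, 0.2]
width: 45.2
finger_force: 0.0
```

Call:
move_arm --series '[{"x": 0,"y": 0,"z": 0.2,"roll": 0},{"x": 0,"y": 0,"z": 0.33,"roll": 0},{"x": 0,"y": 0,"z": 0.33,"roll": 0},{"x": 0,"y": 0,"z": 0.33,"roll": 0},{"x": 0,"y": 0,"z": 0.33,"roll": 0},{"x": 0,"y": 0,"z": 0.33,"roll": 0}]'

```text
clock: 19.22
tool_pos: [529.4, -123.5, 104.8]
ee_rot: [0.053, 0.999, -0.0, 0.001]
force: [0.6, -1.0, -0.1]
width: 45.7
finger_force: 0.0
```

Call:
move_arm --series '[{"x": 0,"y": 0,"z": 0.06,"roll": 0},{"x": 0,"y": 0,"z": 0.12,"roll": 0},{"x": 0,"y": 0,"z": 0.12,"roll": 0},{"x": 0,"y": 0,"z": 0.12,"roll": 0}]'

```text
clock: 19.55
tool_pos: [527.4, -123.7, 84.5]
ee_rot: [0.054, 0.999, 0.0, -0.001]
force: [-0.4, -0.6, -0.6]
width: 45.3
finger_force: 0.0
```

Call:
move_arm --series '[{"x": 0,"y": 0,"z": 0,"roll": 0},{"x": 0,"y": 0,"z": 0,"roll": 0},{"x": 0,"y": 0,"z": 0,"roll": 0},{"x": 0,"y": 0,"z": 0,"roll": 0},{"x": 0,"y": 0,"z": 0,"roll": 0}]' --fingers 1

```text
clock: 19.97
tool_pos: [528.5, -123.9, 85.6]
ee_rot: [0.054, 0.999, -0.0, 0.0]
force: [-1.1, -0.9, 2.4]
width: 26.5
finger_force: 39.5
```

Call:
move_arm --series '[{"x": 0,"y": 0,"z": -0.1,"roll": 0},{"x": 0,"y": 0,"z": -0.25,"roll": -0.017},{"x": 0,"y": 0,"z": -0.44,"roll": -0.017},{"x": 0,"y": 0,"z": -0.44,"roll": -0.017},{"x": 0,"y": 0,"z": -0.44,"roll": -0.017}]'

```text
clock: 20.38
tool_pos: [529.7, -124.1, 153.0]
ee_rot: [0.001, 1.0, -0.0, 0.002]
force: [-0.4, -0.2, -0.9]
width: 26.7
finger_force: 39.4
```

Call:
move_arm --series '[{"x": 0.05,"y": 0.25,"z": 0,"roll": 0},{"x": 0.1,"y": 0.5,"z": 0,"roll": 0},{"x": 0.12,"y": 0.78,"z": 0,"roll": 0},{"x": 0.12,"y": 0.78,"z": 0,"roll": 0},{"x": 0.12,"y": 0.78,"z": 0,"roll": 0}]'

```text
clock: 20.8
tool_pos: [509.3, -4.9, 150.2]
ee_rot: [-0.001, 1.0, -0.0, -0.001]
force: [-0.4, -1.6, 1.0]
width: 26.3
finger_force: 39.6
```

Call:
move_arm --series '[{"x": 0.05,"y": 0.25,"z": 0,"roll": 0},{"x": 0.1,"y": 0.5,"z": 0,"roll": 0},{"x": 0.12,"y": 0.78,"z": 0,"roll": 0},{"x": 0.12,"y": 0.78,"z": 0,"roll": 0},{"x": 0.12,"y": 0.78,"z": 0,"roll": 0}]'

```text
clock: 21.22
tool_pos: [492.2, 111.0, 150.6]
ee_rot: [-0.001, 1.0, -0.0, -0.0]
force: [0.0, -1.4, -1.2]
width: 26.6
finger_force: 39.7
```

Call:
move_arm --series '[{"x": 0.05,"y": 0.25,"z": 0,"roll": 0},{"x": 0.1,"y": 0.5,"z": 0,"roll": 0},{"x": 0.12,"y": 0.78,"z": 0,"roll": 0},{"x": 0.12,"y": 0.78,"z": 0,"roll": 0},{"x": 0.12,"y": 0.78,"z": 0,"roll": 0}]'

```text
clock: 21.63
tool_pos: [475.0, 227.2, 150.8]
ee_rot: [-0.0, 1.0, -0.0, -0.0]
force: [-0.7, -0.5, -0.8]
width: 26.7
finger_force: 39.8
```

Call:
move_arm --series '[{"x": 0.05,"y": 0.25,"z": 0,"roll": 0},{"x": 0.1,"y": 0.5,"z": 0,"roll": 0},{"x": 0.12,"y": 0.78,"z": 0,"roll": 0},{"x": 0.12,"y": 0.78,"z": 0,"roll": 0},{"x": 0.12,"y": 0.78,"z": 0,"roll": 0},{"x": 0.12,"y": 0.78,"z": 0,"roll": 0}]'

```text
clock: 22.13
tool_pos: [457.2, 342.1, 150.7]
ee_rot: [0.001, 1.0, -0.001, -0.0]
force: [0.2, 0.2, -1.3]
width: 26.5
finger_force: 39.8
```

Call:
move_arm --series '[{"x": 0,"y": 0,"z": 0.2,"roll": 0},{"x": 0,"y": 0,"z": 0.45,"roll": 0},{"x": 0,"y": 0,"z": 0.65,"roll": 0},{"x": 0,"y": 0,"z": 0.77,"roll": 0},{"x": 0,"y": 0,"z": 0.77,"roll": 0},{"x": 0,"y": 0,"z": 0.77,"roll": 0}]'

```text
clock: 22.63
tool_pos: [456.4, 341.6, 35.1]
ee_rot: [0.002, 1.0, -0.001, -0.001]
force: [0.3, -1.0, 0.3]
width: 26.8
finger_force: 39.8
```

Call:
move_arm --series '[{"x": 0,"y": 0,"z": 0,"roll": 0},{"x": 0,"y": 0,"z": 0,"roll": 0},{"x": 0,"y": 0,"z": 0,"roll": 0},{"x": 0,"y": 0,"z": -0.3,"roll": 0},{"x": 0,"y": 0,"z": -0.77,"roll": 0},{"x": 0,"y": 0,"z": -0.77,"roll": 0},{"x": 0,"y": 0,"z": -0.77,"roll": 0},{"x": 0,"y": 0,"z": -0.77,"roll": 0}]' --fingers 0.58

```text
clock: 23.3
tool_pos: [458.7, 345.8, 155.2]
ee_rot: [0.0, 1.0, 0.002, 0.003]
force: [1.0, 0.8, -0.7]
width: 35.9
finger_force: 0.0
```

```bash
python3 - <<'E'
from h import *
im,d=blocks(); occ(d,*PAN); print(readout.sense()["tool_pos"])
# tray outline from wall-top depth
P=cloud("top",d);x,y,z=P[...,0],P[...,1],P[...,2]
k=(x>370)&(x<640)&(y>-450)&(y<-240)&(z>2.5)&(z<25)
print(cv2.minAreaRect(P[k][:,:2].astype(np.float32)))
E
```

```text
uv [351. 219.] xy 652 -53 size 39x28 yaw 8 zmax 86 n 338
uv [278. 219.] xy 650 80 size 40x28 yaw 11 zmax 86 n 325
uv [277. 253.] xy 587 80 size 40x28 yaw 9 zmax 86 n 334
uv [351. 254.] xy 588 -52 size 40x28 yaw -7 zmax 86 n 329
uv [352. 287.] xy 528 -56 size 40x27 yaw 1 zmax 86 n 346
uv [315. 287.] xy 527 11 size 30x30 yaw 86 zmax 104 n 278
 in [543. 347.] [28. 39.] 90 z [18. 23.]
 in [539. 292.] [38. 28.] 1 z [18. 23.]
 in [459. 342.] [39. 28.] 4 z [12. 23.]
 in [453. 293.] [47. 27.] 2 z [20. 24.]
[457.45301539 344.94234182 153.10864612]
((504.991943359375, -345.13519287109375), (209.61676025390625, 269.76531982421875), 89.97907257080078)
```

Call:
move_arm --series '[{"x": -0.64,"y": -0.88,"z": 0,"roll": 0},{"x": -0.64,"y": -0.88,"z": 0,"roll": 0},{"x": -0.64,"y": -0.88,"z": 0,"roll": 0},{"x": -0.64,"y": -0.88,"z": 0,"roll": 0},{"x": -0.64,"y": -0.88,"z": 0,"roll": 0}]' --fingers 0.47

```text
clock: 23.77
tool_pos: [555.1, 206.7, 150.0]
ee_rot: [0.004, 1.0, -0.002, 0.0]
force: [-0.7, 0.2, -0.3]
width: 45.7
finger_force: 0.0
```

Call:
move_arm --series '[{"x": -0.64,"y": -0.88,"z": 0,"roll": 0},{"x": -0.64,"y": -0.88,"z": 0,"roll": -0.015},{"x": -0.64,"y": -0.88,"z": 0,"roll": -0.03},{"x": -0.64,"y": -0.88,"z": 0,"roll": -0.03},{"x": -0.64,"y": -0.88,"z": 0,"roll": -0.03},{"x": -0.64,"y": -0.88,"z": 0,"roll": -0.03},{"x": -0.64,"y": -0.88,"z": 0,"roll": -0.03}]'

```text
clock: 24.35
tool_pos: [647.2, 80.3, 149.9]
ee_rot: [-0.093, 0.996, 0.0, -0.001]
force: [0.5, -0.4, -0.6]
width: 45.1
finger_force: 0.0
```

Call:
move_arm --series '[{"x": 0,"y": 0,"z": 0.2,"roll": 0},{"x": 0,"y": 0,"z": 0.32,"roll": 0},{"x": 0,"y": 0,"z": 0.32,"roll": 0},{"x": 0,"y": 0,"z": 0.32,"roll": 0},{"x": 0,"y": 0,"z": 0.32,"roll": 0},{"x": 0,"y": 0,"z": 0.32,"roll": 0}]'

```text
clock: 24.85
tool_pos: [649.1, 80.9, 104.9]
ee_rot: [-0.094, 0.996, 0.0, 0.001]
force: [0.2, 0.4, 0.1]
width: 45.1
finger_force: 0.0
```

Call:
move_arm --series '[{"x": 0,"y": 0,"z": 0.06,"roll": 0},{"x": 0,"y": 0,"z": 0.11,"roll": 0},{"x": 0,"y": 0,"z": 0.11,"roll": 0},{"x": 0,"y": 0,"z": 0.11,"roll": 0}]'

```text
clock: 25.18
tool_pos: [647.7, 80.0, 86.0]
ee_rot: [-0.094, 0.996, -0.0, -0.001]
force: [0.5, -0.5, 0.0]
width: 45.0
finger_force: 0.0
```

Call:
move_arm --series '[{"x": 0,"y": 0,"z": 0,"roll": 0},{"x": 0,"y": 0,"z": 0,"roll": 0},{"x": 0,"y": 0,"z": 0,"roll": 0},{"x": 0,"y": 0,"z": 0,"roll": 0},{"x": 0,"y": 0,"z": 0,"roll": 0}]' --fingers 1

```text
clock: 25.6
tool_pos: [648.7, 80.1, 87.1]
ee_rot: [-0.094, 0.996, -0.0, 0.0]
force: [0.1, 1.0, 1.8]
width: 26.3
finger_force: 39.4
```

Call:
move_arm --series '[{"x": 0,"y": 0,"z": -0.1,"roll": 0},{"x": 0,"y": 0,"z": -0.25,"roll": 0.03},{"x": 0,"y": 0,"z": -0.43,"roll": 0.03},{"x": 0,"y": 0,"z": -0.43,"roll": 0.03},{"x": 0,"y": 0,"z": -0.43,"roll": 0.03}]'

```text
clock: 26.02
tool_pos: [649.9, 80.3, 153.3]
ee_rot: [0.0, 1.0, 0.0, 0.002]
force: [-0.0, 0.6, -0.9]
width: 26.6
finger_force: 39.3
```

Call:
move_arm --series '[{"x": 0.05,"y": -0.25,"z": 0,"roll": 0},{"x": 0.1,"y": -0.5,"z": 0,"roll": 0},{"x": 0.15,"y": -0.75,"z": 0,"roll": 0},{"x": 0.15,"y": -0.91,"z": 0,"roll": 0},{"x": 0.15,"y": -0.91,"z": 0,"roll": 0}]'

```text
clock: 26.43
tool_pos: [624.4, -60.9, 150.0]
ee_rot: [0.003, 1.0, -0.001, -0.001]
force: [-0.1, 0.0, -0.4]
width: 26.6
finger_force: 39.4
```

Call:
move_arm --series '[{"x": 0.05,"y": -0.25,"z": 0,"roll": 0},{"x": 0.1,"y": -0.5,"z": 0,"roll": 0},{"x": 0.15,"y": -0.75,"z": 0,"roll": 0},{"x": 0.15,"y": -0.91,"z": 0,"roll": 0},{"x": 0.15,"y": -0.91,"z": 0,"roll": 0}]'

```text
clock: 26.85
tool_pos: [602.1, -196.9, 150.1]
ee_rot: [0.003, 1.0, -0.001, -0.001]
force: [0.2, 0.3, -0.4]
width: 26.6
finger_force: 39.5
```

Call:
move_arm --series '[{"x": 0.05,"y": -0.25,"z": 0,"roll": 0},{"x": 0.1,"y": -0.5,"z": 0,"roll": 0},{"x": 0.15,"y": -0.75,"z": 0,"roll": 0},{"x": 0.15,"y": -0.91,"z": 0,"roll": 0.012},{"x": 0.15,"y": -0.91,"z": 0,"roll": 0.024},{"x": 0.15,"y": -0.91,"z": 0,"roll": 0.024},{"x": 0.15,"y": -0.91,"z": 0,"roll": 0.024},{"x": 0.15,"y": -0.91,"z": 0,"roll": 0.024}]'

```text
clock: 27.52
tool_pos: [580.5, -327.9, 150.6]
ee_rot: [0.074, 0.997, 0.0, -0.001]
force: [-0.4, -0.0, -1.1]
width: 26.5
finger_force: 39.5
```

Call:
move_arm --series '[{"x": 0,"y": 0,"z": 0.2,"roll": 0},{"x": 0,"y": 0,"z": 0.4,"roll": 0},{"x": 0,"y": 0,"z": 0.6,"roll": 0},{"x": 0,"y": 0,"z": 0.74,"roll": 0},{"x": 0,"y": 0,"z": 0.8,"roll": 0},{"x": 0,"y": 0,"z": 0.825,"roll": 0},{"x": 0,"y": 0,"z": 0.825,"roll": 0},{"x": 0,"y": 0,"z": 0.825,"roll": 0},{"x": 0,"y": 0,"z": 0.825,"roll": 0}]'

```text
clock: 28.27
tool_pos: [581.9, -329.8, 29.5]
ee_rot: [0.076, 0.997, -0.001, 0.001]
force: [-0.2, -0.1, 0.5]
width: 26.5
finger_force: 39.5
```

Call:
move_arm --series '[{"x": 0,"y": 0,"z": 0,"roll": 0},{"x": 0,"y": 0,"z": 0,"roll": 0},{"x": 0,"y": 0,"z": 0,"roll": 0},{"x": 0,"y": 0,"z": -0.1,"roll": 0},{"x": 0,"y": 0,"z": -0.3,"roll": 0},{"x": 0,"y": 0,"z": -0.825,"roll": 0},{"x": 0,"y": 0,"z": -0.825,"roll": -0.024},{"x": 0,"y": 0,"z": -0.825,"roll": -0.024},{"x": 0,"y": 0,"z": -0.825,"roll": -0.024}]' --fingers 0.58

```text
clock: 29.02
tool_pos: [582.5, -330.6, 155.2]
ee_rot: [0.0, 1.0, -0.002, 0.003]
force: [-1.5, -0.4, -0.6]
width: 35.8
finger_force: 0.0
```

```bash
python3 - <<'E'
from h import *
im,d=blocks(); occ(d,*TRAY); print(readout.sense()["tool_pos"])
E
```

```text
uv [351. 219.] xy 652 -53 size 40x28 yaw 7 zmax 86 n 330
uv [277. 253.] xy 587 80 size 40x28 yaw 9 zmax 86 n 327
uv [350. 253.] xy 588 -52 size 40x28 yaw -7 zmax 86 n 331
uv [352. 287.] xy 528 -56 size 40x27 yaw 0 zmax 86 n 344
uv [315. 287.] xy 527 11 size 30x30 yaw 85 zmax 105 n 278
 in [ 543. -283.] [  6. 124.] 82 z [17. 20.]
 in [ 584. -328.] [26. 40.] 84 z [21. 25.]
 in [ 459. -408.] [ 6. 98.] 81 z [16. 21.]
[ 581.12554745 -329.76407508  152.74719975]
```

Call:
move_arm --series '[{"x": -0.24,"y": 0.92,"z": 0,"roll": 0},{"x": -0.24,"y": 0.92,"z": 0,"roll": 0},{"x": -0.24,"y": 0.92,"z": 0,"roll": 0},{"x": -0.24,"y": 0.92,"z": 0,"roll": 0},{"x": -0.24,"y": 0.92,"z": 0,"roll": 0}]' --fingers 0.47

```text
clock: 29.48
tool_pos: [616.3, -186.8, 149.3]
ee_rot: [-0.001, 1.0, 0.001, -0.002]
force: [0.3, -0.6, -0.8]
width: 45.0
finger_force: 0.0
```

Call:
move_arm --series '[{"x": -0.24,"y": 0.92,"z": 0,"roll": 0},{"x": -0.24,"y": 0.92,"z": 0,"roll": -0.01},{"x": -0.24,"y": 0.92,"z": 0,"roll": -0.022},{"x": -0.24,"y": 0.92,"z": 0,"roll": -0.022},{"x": -0.24,"y": 0.92,"z": 0,"roll": -0.022},{"x": -0.24,"y": 0.92,"z": 0,"roll": -0.022},{"x": -0.24,"y": 0.92,"z": 0,"roll": -0.022}]'

```text
clock: 30.07
tool_pos: [651.9, -54.6, 150.2]
ee_rot: [-0.068, 0.998, -0.0, -0.001]
force: [-0.3, 0.3, -0.0]
width: 45.3
finger_force: 0.0
```

Call:
move_arm --series '[{"x": 0,"y": 0,"z": 0.2,"roll": 0},{"x": 0,"y": 0,"z": 0.32,"roll": 0},{"x": 0,"y": 0,"z": 0.32,"roll": 0},{"x": 0,"y": 0,"z": 0.32,"roll": 0},{"x": 0,"y": 0,"z": 0.32,"roll": 0},{"x": 0,"y": 0,"z": 0.32,"roll": 0}]'

```text
clock: 30.57
tool_pos: [653.7, -54.3, 104.9]
ee_rot: [-0.068, 0.998, -0.0, 0.001]
force: [-0.4, -0.2, 1.1]
width: 45.3
finger_force: 0.0
```

Call:
move_arm --series '[{"x": 0,"y": 0,"z": 0.06,"roll": 0},{"x": 0,"y": 0,"z": 0.11,"roll": 0},{"x": 0,"y": 0,"z": 0.11,"roll": 0},{"x": 0,"y": 0,"z": 0.11,"roll": 0}]'

```text
clock: 30.9
tool_pos: [652.1, -53.3, 86.0]
ee_rot: [-0.069, 0.998, 0.0, -0.001]
force: [0.2, -0.3, 0.2]
width: 45.0
finger_force: 0.0
```

Call:
move_arm --series '[{"x": 0,"y": 0,"z": 0,"roll": 0},{"x": 0,"y": 0,"z": 0,"roll": 0},{"x": 0,"y": 0,"z": 0,"roll": 0},{"x": 0,"y": 0,"z": 0,"roll": 0},{"x": 0,"y": 0,"z": 0,"roll": 0}]' --fingers 1

```text
clock: 31.32
tool_pos: [653.0, -53.4, 87.1]
ee_rot: [-0.069, 0.998, -0.0, 0.0]
force: [-0.0, 1.4, 1.3]
width: 26.4
finger_force: 39.5
```

Call:
move_arm --series '[{"x": 0,"y": 0,"z": -0.1,"roll": 0},{"x": 0,"y": 0,"z": -0.25,"roll": 0.022},{"x": 0,"y": 0,"z": -0.43,"roll": 0.022},{"x": 0,"y": 0,"z": -0.43,"roll": 0.022},{"x": 0,"y": 0,"z": -0.43,"roll": 0.022}]'

```text
clock: 31.73
tool_pos: [654.3, -53.5, 153.3]
ee_rot: [0.0, 1.0, -0.0, 0.002]
force: [-0.9, 0.5, -1.0]
width: 26.2
finger_force: 39.4
```

Call:
move_arm --series '[{"x": 0.1,"y": -0.25,"z": 0,"roll": 0},{"x": 0.18,"y": -0.5,"z": 0,"roll": 0},{"x": 0.25,"y": -0.71,"z": 0,"roll": 0},{"x": 0.25,"y": -0.71,"z": 0,"roll": 0},{"x": 0.25,"y": -0.71,"z": 0,"roll": 0}]'

```text
clock: 32.15
tool_pos: [613.8, -161.3, 150.1]
ee_rot: [0.002, 1.0, 0.0, -0.001]
force: [-0.2, 0.6, -0.5]
width: 26.2
finger_force: 39.5
```

Call:
move_arm --series '[{"x": 0.1,"y": -0.25,"z": 0,"roll": 0},{"x": 0.18,"y": -0.5,"z": 0,"roll": 0},{"x": 0.25,"y": -0.71,"z": 0,"roll": 0},{"x": 0.25,"y": -0.71,"z": 0,"roll": 0},{"x": 0.25,"y": -0.71,"z": 0,"roll": 0}]'

```text
clock: 32.57
tool_pos: [577.2, -266.6, 150.5]
ee_rot: [0.001, 1.0, 0.001, -0.0]
force: [0.9, 0.4, -0.3]
width: 25.9
finger_force: 39.6
```

Call:
move_arm --series '[{"x": 0.1,"y": -0.25,"z": 0,"roll": 0},{"x": 0.18,"y": -0.5,"z": 0,"roll": 0},{"x": 0.26,"y": -0.72,"z": 0,"roll": 0.012},{"x": 0.26,"y": -0.72,"z": 0,"roll": 0.024},{"x": 0.26,"y": -0.72,"z": 0,"roll": 0.024},{"x": 0.26,"y": -0.72,"z": 0,"roll": 0.024},{"x": 0.26,"y": -0.72,"z": 0,"roll": 0.024}]'

```text
clock: 33.15
tool_pos: [539.3, -372.3, 150.9]
ee_rot: [0.074, 0.997, 0.0, -0.0]
force: [-0.7, -0.2, 0.9]
width: 26.1
finger_force: 39.6
```

Call:
move_arm --series '[{"x": 0,"y": 0,"z": 0.2,"roll": 0},{"x": 0,"y": 0,"z": 0.4,"roll": 0},{"x": 0,"y": 0,"z": 0.6,"roll": 0},{"x": 0,"y": 0,"z": 0.74,"roll": 0},{"x": 0,"y": 0,"z": 0.8,"roll": 0},{"x": 0,"y": 0,"z": 0.83,"roll": 0},{"x": 0,"y": 0,"z": 0.83,"roll": 0},{"x": 0,"y": 0,"z": 0.83,"roll": 0},{"x": 0,"y": 0,"z": 0.83,"roll": 0}]'

```text
clock: 33.9
tool_pos: [539.9, -374.8, 28.5]
ee_rot: [0.075, 0.997, -0.001, 0.001]
force: [0.2, 0.1, 0.4]
width: 26.1
finger_force: 39.6
```

Call:
move_arm --series '[{"x": 0,"y": 0,"z": 0,"roll": 0},{"x": 0,"y": 0,"z": 0,"roll": 0},{"x": 0,"y": 0,"z": 0,"roll": 0},{"x": 0,"y": 0,"z": -0.1,"roll": 0},{"x": 0,"y": 0,"z": -0.3,"roll": 0},{"x": 0,"y": 0,"z": -0.83,"roll": 0},{"x": 0,"y": 0,"z": -0.83,"roll": -0.024},{"x": 0,"y": 0,"z": -0.83,"roll": -0.024},{"x": 0,"y": 0,"z": -0.83,"roll": -0.024}]' --fingers 0.58

```text
clock: 34.65
tool_pos: [540.4, -375.8, 155.1]
ee_rot: [0.0, 1.0, -0.002, 0.003]
force: [-0.2, 0.7, -1.4]
width: 36.1
finger_force: 0.0
```

```bash
python3 - <<'E'
from h import *
im,d=blocks(); occ(d,*TRAY); print(readout.sense()["tool_pos"])
E
```

```text
uv [277. 253.] xy 588 80 size 40x28 yaw 9 zmax 86 n 325
uv [351. 253.] xy 588 -52 size 40x28 yaw -7 zmax 86 n 332
uv [352. 287.] xy 528 -56 size 40x27 yaw 1 zmax 86 n 341
uv [315. 287.] xy 527 11 size 30x30 yaw 85 zmax 105 n 279
 in [ 542. -284.] [  8. 123.] 82 z [17. 20.]
 in [ 583. -330.] [29. 43.] 87 z [21. 24.]
 in [ 539. -374.] [29. 42.] 87 z [21. 24.]
 in [ 463. -409.] [  7. 107.] 82 z [16. 20.]
[ 539.03658279 -374.84970098  152.70458116]
```

Call:
move_arm --series '[{"x": -0.11,"y": 0.72,"z": 0,"roll": 0},{"x": -0.11,"y": 0.72,"z": 0,"roll": 0},{"x": -0.11,"y": 0.72,"z": 0,"roll": 0},{"x": -0.11,"y": 0.72,"z": 0,"roll": 0}]' --fingers 0.47

```text
clock: 35.03
tool_pos: [554.1, -261.1, 149.3]
ee_rot: [-0.001, 1.0, 0.002, -0.002]
force: [0.1, -0.2, -0.3]
width: 45.2
finger_force: 0.0
```

Call:
move_arm --series '[{"x": -0.11,"y": 0.72,"z": 0,"roll": 0},{"x": -0.11,"y": 0.72,"z": 0,"roll": 0},{"x": -0.11,"y": 0.72,"z": 0,"roll": 0},{"x": -0.11,"y": 0.72,"z": 0,"roll": 0},{"x": -0.11,"y": 0.72,"z": 0,"roll": 0}]'

```text
clock: 35.45
tool_pos: [570.9, -157.3, 149.9]
ee_rot: [-0.0, 1.0, 0.0, -0.001]
force: [0.6, 0.1, 0.7]
width: 45.3
finger_force: 0.0
```

Call:
move_arm --series '[{"x": -0.11,"y": 0.71,"z": 0,"roll": 0},{"x": -0.11,"y": 0.71,"z": 0,"roll": 0.01},{"x": -0.11,"y": 0.71,"z": 0,"roll": 0.019},{"x": -0.11,"y": 0.71,"z": 0,"roll": 0.019},{"x": -0.11,"y": 0.71,"z": 0,"roll": 0.019},{"x": -0.11,"y": 0.71,"z": 0,"roll": 0.019},{"x": -0.11,"y": 0.71,"z": 0,"roll": 0.019}]'

```text
clock: 36.03
tool_pos: [588.0, -53.6, 150.9]
ee_rot: [0.061, 0.998, -0.0, -0.0]
force: [0.2, 0.2, 0.1]
width: 45.0
finger_force: 0.0
```

Call:
move_arm --series '[{"x": 0,"y": 0,"z": 0.2,"roll": 0},{"x": 0,"y": 0,"z": 0.32,"roll": 0},{"x": 0,"y": 0,"z": 0.32,"roll": 0},{"x": 0,"y": 0,"z": 0.32,"roll": 0},{"x": 0,"y": 0,"z": 0.32,"roll": 0},{"x": 0,"y": 0,"z": 0.32,"roll": 0}]'

```text
clock: 36.53
tool_pos: [589.3, -52.5, 104.8]
ee_rot: [0.06, 0.998, -0.0, 0.001]
force: [0.6, -0.4, -0.9]
width: 45.0
finger_force: 0.0
```

Call:
move_arm --series '[{"x": 0,"y": 0,"z": 0.06,"roll": 0},{"x": 0,"y": 0,"z": 0.11,"roll": 0},{"x": 0,"y": 0,"z": 0.11,"roll": 0},{"x": 0,"y": 0,"z": 0.11,"roll": 0}]'

```text
clock: 36.87
tool_pos: [587.6, -51.7, 86.1]
ee_rot: [0.06, 0.998, 0.0, -0.001]
force: [0.2, 0.2, -1.2]
width: 45.4
finger_force: 0.0
```

Call:
move_arm --series '[{"x": 0,"y": 0,"z": 0,"roll": 0},{"x": 0,"y": 0,"z": 0,"roll": 0},{"x": 0,"y": 0,"z": 0,"roll": 0},{"x": 0,"y": 0,"z": 0,"roll": 0},{"x": 0,"y": 0,"z": 0,"roll": 0}]' --fingers 1

```text
clock: 37.28
tool_pos: [588.5, -51.8, 87.1]
ee_rot: [0.06, 0.998, 0.0, 0.0]
force: [-0.2, -0.7, 2.1]
width: 26.5
finger_force: 39.5
```

Call:
move_arm --series '[{"x": 0,"y": 0,"z": -0.1,"roll": 0},{"x": 0,"y": 0,"z": -0.25,"roll": -0.019},{"x": 0,"y": 0,"z": -0.43,"roll": -0.019},{"x": 0,"y": 0,"z": -0.43,"roll": -0.019},{"x": 0,"y": 0,"z": -0.43,"roll": -0.019}]'

```text
clock: 37.7
tool_pos: [589.7, -52.0, 153.1]
ee_rot: [0.001, 1.0, -0.0, 0.002]
force: [-0.3, -0.2, 0.3]
width: 26.2
finger_force: 39.4
```

Call:
move_arm --series '[{"x": 0.1,"y": -0.25,"z": 0,"roll": 0},{"x": 0.18,"y": -0.5,"z": 0,"roll": 0},{"x": 0.26,"y": -0.75,"z": 0,"roll": 0},{"x": 0.26,"y": -0.89,"z": 0,"roll": 0},{"x": 0.26,"y": -0.89,"z": 0,"roll": 0}]'

```text
clock: 38.12
tool_pos: [547.7, -189.1, 150.1]
ee_rot: [0.003, 1.0, -0.001, -0.001]
force: [0.3, -0.7, 0.4]
width: 26.4
finger_force: 39.5
```

Call:
move_arm --series '[{"x": 0.1,"y": -0.25,"z": 0,"roll": 0},{"x": 0.18,"y": -0.5,"z": 0,"roll": 0},{"x": 0.26,"y": -0.75,"z": 0,"roll": 0.012},{"x": 0.26,"y": -0.89,"z": 0,"roll": 0.024},{"x": 0.26,"y": -0.89,"z": 0,"roll": 0.024},{"x": 0.26,"y": -0.89,"z": 0,"roll": 0.024},{"x": 0.26,"y": -0.89,"z": 0,"roll": 0.024},{"x": 0.26,"y": -0.89,"z": 0,"roll": 0.024}]'

```text
clock: 38.78
tool_pos: [510.0, -317.2, 150.7]
ee_rot: [0.075, 0.997, 0.001, -0.0]
force: [0.1, 0.6, -0.3]
width: 26.1
finger_force: 39.6
```

Call:
move_arm --series '[{"x": 0,"y": 0,"z": 0.2,"roll": 0},{"x": 0,"y": 0,"z": 0.4,"roll": 0},{"x": 0,"y": 0,"z": 0.6,"roll": 0},{"x": 0,"y": 0,"z": 0.74,"roll": 0},{"x": 0,"y": 0,"z": 0.8,"roll": 0},{"x": 0,"y": 0,"z": 0.83,"roll": 0},{"x": 0,"y": 0,"z": 0.83,"roll": 0},{"x": 0,"y": 0,"z": 0.83,"roll": 0},{"x": 0,"y": 0,"z": 0.83,"roll": 0}]'

```text
clock: 39.53
tool_pos: [511.4, -319.3, 28.4]
ee_rot: [0.076, 0.997, -0.001, 0.001]
force: [-0.9, 0.8, -0.8]
width: 26.0
finger_force: 39.6
```

Call:
move_arm --series '[{"x": 0,"y": 0,"z": 0,"roll": 0},{"x": 0,"y": 0,"z": 0,"roll": 0},{"x": 0,"y": 0,"z": 0,"roll": 0},{"x": 0,"y": 0,"z": -0.1,"roll": 0},{"x": 0,"y": 0,"z": -0.3,"roll": 0},{"x": 0,"y": 0,"z": -0.83,"roll": 0},{"x": 0,"y": 0,"z": -0.83,"roll": -0.024},{"x": 0,"y": 0,"z": -0.83,"roll": -0.024},{"x": 0,"y": 0,"z": -0.83,"roll": -0.024}]' --fingers 0.58

```text
clock: 40.28
tool_pos: [512.0, -320.1, 154.8]
ee_rot: [0.0, 1.0, -0.002, 0.003]
force: [-0.2, -0.5, -0.8]
width: 35.9
finger_force: 0.0
```

```bash
python3 - <<'E'
from h import *
im,d=blocks(); occ(d,*TRAY); print(readout.sense()["tool_pos"])
E
```

```text
uv [278. 253.] xy 587 80 size 40x28 yaw 10 zmax 86 n 332
uv [352. 287.] xy 527 -56 size 41x27 yaw 1 zmax 86 n 346
uv [315. 287.] xy 527 11 size 30x30 yaw 86 zmax 105 n 278
 in [ 542. -285.] [  9. 124.] 81 z [16. 20.]
 in [ 583. -332.] [33. 40.] 84 z [21. 24.]
 in [ 540. -374.] [27. 37.] 80 z [21. 25.]
 in [ 511. -319.] [29. 41.] 84 z [19. 25.]
 in [ 436. -405.] [ 6. 52.] 83 z [16. 21.]
[ 510.6379064  -319.23767047  152.61031999]
```

Call:
move_arm --series '[{"x": -0.055,"y": 0.88,"z": 0,"roll": 0},{"x": -0.055,"y": 0.88,"z": 0,"roll": 0},{"x": -0.055,"y": 0.88,"z": 0,"roll": 0},{"x": -0.055,"y": 0.88,"z": 0,"roll": 0},{"x": -0.055,"y": 0.88,"z": 0,"roll": 0}]' --fingers 0.47

```text
clock: 40.75
tool_pos: [517.2, -183.9, 149.8]
ee_rot: [-0.001, 1.0, 0.001, -0.002]
force: [0.6, -0.7, -0.3]
width: 45.0
finger_force: 0.0
```

Call:
move_arm --series '[{"x": -0.055,"y": 0.88,"z": 0,"roll": 0},{"x": -0.055,"y": 0.88,"z": 0,"roll": 0},{"x": -0.055,"y": 0.88,"z": 0,"roll": 0},{"x": -0.055,"y": 0.88,"z": 0,"roll": 0},{"x": -0.055,"y": 0.88,"z": 0,"roll": 0},{"x": -0.055,"y": 0.88,"z": 0,"roll": 0},{"x": -0.055,"y": 0.88,"z": 0,"roll": 0}]'

```text
clock: 41.33
tool_pos: [526.7, -56.5, 150.9]
ee_rot: [0.001, 1.0, -0.0, -0.0]
force: [0.5, -1.3, -0.0]
width: 45.2
finger_force: 0.0
```

Call:
move_arm --series '[{"x": 0,"y": 0,"z": 0.2,"roll": 0},{"x": 0,"y": 0,"z": 0.32,"roll": 0},{"x": 0,"y": 0,"z": 0.32,"roll": 0},{"x": 0,"y": 0,"z": 0.32,"roll": 0},{"x": 0,"y": 0,"z": 0.32,"roll": 0},{"x": 0,"y": 0,"z": 0.32,"roll": 0}]'

```text
clock: 41.83
tool_pos: [527.8, -55.6, 104.6]
ee_rot: [0.001, 1.0, -0.0, 0.001]
force: [-0.1, 0.3, -1.1]
width: 45.1
finger_force: 0.0
```

Call:
move_arm --series '[{"x": 0,"y": 0,"z": 0.06,"roll": 0},{"x": 0,"y": 0,"z": 0.11,"roll": 0},{"x": 0,"y": 0,"z": 0.11,"roll": 0},{"x": 0,"y": 0,"z": 0.11,"roll": 0}]'

```text
clock: 42.17
tool_pos: [526.1, -54.7, 86.2]
ee_rot: [0.0, 1.0, 0.0, -0.001]
force: [0.5, -0.4, -0.4]
width: 45.2
finger_force: 0.0
```

Call:
move_arm --series '[{"x": 0,"y": 0,"z": 0,"roll": 0},{"x": 0,"y": 0,"z": 0,"roll": 0},{"x": 0,"y": 0,"z": 0,"roll": 0},{"x": 0,"y": 0,"z": 0,"roll": 0},{"x": 0,"y": 0,"z": 0,"roll": 0}]' --fingers 1

```text
clock: 42.58
tool_pos: [527.1, -54.8, 87.1]
ee_rot: [0.0, 1.0, -0.0, 0.0]
force: [0.5, 0.5, 2.2]
width: 26.4
finger_force: 39.5
```

Call:
move_arm --series '[{"x": 0,"y": 0,"z": -0.1,"roll": 0},{"x": 0,"y": 0,"z": -0.25,"roll": 0},{"x": 0,"y": 0,"z": -0.43,"roll": 0},{"x": 0,"y": 0,"z": -0.43,"roll": 0},{"x": 0,"y": 0,"z": -0.43,"roll": 0}]'

```text
clock: 43.0
tool_pos: [528.1, -54.9, 152.8]
ee_rot: [0.0, 1.0, -0.0, 0.002]
force: [-0.3, -0.1, -1.3]
width: 26.4
finger_force: 39.4
```

Call:
move_arm --series '[{"x": 0.05,"y": -0.25,"z": 0,"roll": 0},{"x": 0.1,"y": -0.5,"z": 0,"roll": 0},{"x": 0.13,"y": -0.68,"z": 0,"roll": 0},{"x": 0.13,"y": -0.68,"z": 0,"roll": 0},{"x": 0.13,"y": -0.68,"z": 0,"roll": 0}]'

```text
clock: 43.42
tool_pos: [506.1, -157.6, 150.0]
ee_rot: [0.002, 1.0, 0.0, -0.001]
force: [-0.6, 0.8, -0.3]
width: 26.7
finger_force: 39.5
```

Call:
move_arm --series '[{"x": 0.05,"y": -0.25,"z": 0,"roll": 0},{"x": 0.1,"y": -0.5,"z": 0,"roll": 0},{"x": 0.13,"y": -0.68,"z": 0,"roll": 0},{"x": 0.13,"y": -0.68,"z": 0,"roll": 0},{"x": 0.13,"y": -0.68,"z": 0,"roll": 0}]'

```text
clock: 43.83
tool_pos: [487.2, -258.6, 150.4]
ee_rot: [0.001, 1.0, 0.001, -0.0]
force: [-0.4, 0.3, -0.5]
width: 26.2
finger_force: 39.6
```

Call:
move_arm --series '[{"x": 0.05,"y": -0.25,"z": 0,"roll": 0},{"x": 0.1,"y": -0.5,"z": 0,"roll": 0},{"x": 0.13,"y": -0.69,"z": 0,"roll": 0.012},{"x": 0.13,"y": -0.69,"z": 0,"roll": 0.024},{"x": 0.13,"y": -0.69,"z": 0,"roll": 0.024},{"x": 0.13,"y": -0.69,"z": 0,"roll": 0.024},{"x": 0.13,"y": -0.69,"z": 0,"roll": 0.024},{"x": 0.13,"y": -0.69,"z": 0,"roll": 0.024}]'

```text
clock: 44.5
tool_pos: [468.4, -360.6, 151.2]
ee_rot: [0.074, 0.997, 0.0, -0.0]
force: [0.3, 1.2, -0.7]
width: 26.3
finger_force: 39.7
```

Call:
move_arm --series '[{"x": 0,"y": -0.01,"z": 0.2,"roll": 0},{"x": 0,"y": -0.01,"z": 0.4,"roll": 0},{"x": 0,"y": -0.01,"z": 0.6,"roll": 0},{"x": 0,"y": -0.01,"z": 0.74,"roll": 0},{"x": 0,"y": -0.01,"z": 0.8,"roll": 0},{"x": 0,"y": -0.01,"z": 0.83,"roll": 0},{"x": 0,"y": -0.01,"z": 0.83,"roll": 0},{"x": 0,"y": -0.01,"z": 0.83,"roll": 0},{"x": 0,"y": -0.01,"z": 0.83,"roll": 0}]'

```text
clock: 45.25
tool_pos: [469.0, -364.5, 28.5]
ee_rot: [0.076, 0.997, -0.001, 0.001]
force: [-0.7, -0.5, -0.0]
width: 26.3
finger_force: 39.7
```

Call:
move_arm --series '[{"x": 0,"y": 0,"z": 0,"roll": 0},{"x": 0,"y": 0,"z": 0,"roll": 0},{"x": 0,"y": 0,"z": 0,"roll": 0},{"x": 0,"y": 0,"z": -0.1,"roll": 0},{"x": 0,"y": 0,"z": -0.3,"roll": 0},{"x": 0,"y": 0,"z": -0.83,"roll": 0},{"x": 0,"y": 0,"z": -0.83,"roll": -0.024},{"x": 0,"y": 0,"z": -0.83,"roll": -0.024},{"x": 0,"y": 0,"z": -0.83,"roll": -0.024}]' --fingers 0.58

```text
clock: 46.0
tool_pos: [469.6, -365.2, 154.8]
ee_rot: [0.0, 1.0, -0.002, 0.003]
force: [0.1, 0.4, -0.2]
width: 35.9
finger_force: 0.0
```

```bash
python3 - <<'E'
from h import *
im,d=blocks(); occ(d,*TRAY); print(readout.sense()["tool_pos"])
E
```

```text
uv [277. 253.] xy 587 80 size 40x28 yaw 10 zmax 86 n 329
uv [316. 287.] xy 527 11 size 30x30 yaw -5 zmax 104 n 279
 in [ 542. -284.] [  7. 123.] 83 z [17. 20.]
 in [ 583. -331.] [33. 40.] 82 z [20. 24.]
 in [ 539. -375.] [29. 40.] 82 z [20. 25.]
 in [ 511. -321.] [32. 41.] 82 z [21. 25.]
 in [ 493. -412.] [ 5. 36.] 88 z [16. 20.]
 in [ 471. -364.] [28. 40.] 84 z [20. 24.]
 in [ 425. -404.] [ 6. 30.] 81 z [16. 20.]
[ 468.32053941 -364.24292178  152.63729421]
```

Call:
move_arm --series '[{"x": -0.26,"y": 0.98,"z": 0,"roll": 0},{"x": -0.26,"y": 0.98,"z": 0,"roll": 0},{"x": -0.26,"y": 0.98,"z": 0,"roll": 0},{"x": -0.26,"y": 0.98,"z": 0,"roll": 0},{"x": -0.26,"y": 0.98,"z": 0,"roll": 0}]' --fingers 0.47

```text
clock: 46.47
tool_pos: [506.4, -211.7, 149.5]
ee_rot: [-0.002, 1.0, 0.002, -0.001]
force: [-0.1, 0.0, 0.4]
width: 45.4
finger_force: 0.0
```

Call:
move_arm --series '[{"x": -0.26,"y": 0.98,"z": 0,"roll": 0},{"x": -0.26,"y": 0.98,"z": 0,"roll": 0},{"x": -0.26,"y": 0.98,"z": 0,"roll": 0},{"x": -0.26,"y": 0.98,"z": 0,"roll": 0},{"x": -0.26,"y": 0.98,"z": 0,"roll": 0}]'

```text
clock: 46.88
tool_pos: [546.1, -65.7, 149.9]
ee_rot: [-0.002, 1.0, 0.001, -0.001]
force: [0.6, 1.0, 1.0]
width: 45.0
finger_force: 0.0
```

Call:
move_arm --series '[{"x": -0.27,"y": 0.99,"z": 0,"roll": 0},{"x": -0.27,"y": 0.99,"z": 0,"roll": -0.013},{"x": -0.27,"y": 0.99,"z": 0,"roll": -0.027},{"x": -0.27,"y": 0.99,"z": 0,"roll": -0.027},{"x": -0.27,"y": 0.99,"z": 0,"roll": -0.027},{"x": -0.27,"y": 0.99,"z": 0,"roll": -0.027},{"x": -0.27,"y": 0.99,"z": 0,"roll": -0.027}]'

```text
clock: 47.47
tool_pos: [585.8, 77.5, 150.1]
ee_rot: [-0.084, 0.996, -0.0, -0.001]
force: [0.2, -0.3, -0.2]
width: 45.2
finger_force: 0.0
```

Call:
move_arm --series '[{"x": 0,"y": 0,"z": 0.2,"roll": 0},{"x": 0,"y": 0,"z": 0.32,"roll": 0},{"x": 0,"y": 0,"z": 0.32,"roll": 0},{"x": 0,"y": 0,"z": 0.32,"roll": 0},{"x": 0,"y": 0,"z": 0.32,"roll": 0},{"x": 0,"y": 0,"z": 0.32,"roll": 0}]'

```text
clock: 47.97
tool_pos: [587.7, 78.0, 104.8]
ee_rot: [-0.084, 0.996, -0.0, 0.001]
force: [0.4, -0.1, -0.2]
width: 45.2
finger_force: 0.0
```

Call:
move_arm --series '[{"x": 0,"y": 0,"z": 0.06,"roll": 0},{"x": 0,"y": 0,"z": 0.11,"roll": 0},{"x": 0,"y": 0,"z": 0.11,"roll": 0},{"x": 0,"y": 0,"z": 0.11,"roll": 0}]'

```text
clock: 48.3
tool_pos: [586.0, 78.6, 86.1]
ee_rot: [-0.084, 0.996, -0.0, -0.001]
force: [0.6, 0.4, 0.4]
width: 45.4
finger_force: 0.0
```

Call:
move_arm --series '[{"x": 0,"y": 0,"z": 0,"roll": 0},{"x": 0,"y": 0,"z": 0,"roll": 0},{"x": 0,"y": 0,"z": 0,"roll": 0},{"x": 0,"y": 0,"z": 0,"roll": 0},{"x": 0,"y": 0,"z": 0,"roll": 0}]' --fingers 1

```text
clock: 48.72
tool_pos: [586.9, 78.8, 87.1]
ee_rot: [-0.084, 0.996, 0.0, 0.0]
force: [0.0, 0.1, 1.5]
width: 26.5
finger_force: 39.5
```

Call:
move_arm --series '[{"x": 0,"y": 0,"z": -0.1,"roll": 0},{"x": 0,"y": 0,"z": -0.25,"roll": 0.027},{"x": 0,"y": 0,"z": -0.43,"roll": 0.027},{"x": 0,"y": 0,"z": -0.43,"roll": 0.027},{"x": 0,"y": 0,"z": -0.43,"roll": 0.027}]'

```text
clock: 49.13
tool_pos: [588.1, 78.9, 153.1]
ee_rot: [0.0, 1.0, 0.0, 0.002]
force: [0.7, 0.1, -0.7]
width: 26.3
finger_force: 39.4
```

Call:
move_arm --series '[{"x": 0.1,"y": -0.25,"z": 0,"roll": 0},{"x": 0.2,"y": -0.5,"z": 0,"roll": 0},{"x": 0.3,"y": -0.75,"z": 0,"roll": 0},{"x": 0.33,"y": -0.86,"z": 0,"roll": 0},{"x": 0.33,"y": -0.86,"z": 0,"roll": 0}]'

```text
clock: 49.55
tool_pos: [534.7, -53.4, 150.1]
ee_rot: [0.002, 1.0, -0.001, -0.001]
force: [-0.3, 0.3, -0.4]
width: 26.2
finger_force: 39.5
```

Call:
move_arm --series '[{"x": 0.1,"y": -0.25,"z": 0,"roll": 0},{"x": 0.2,"y": -0.5,"z": 0,"roll": 0},{"x": 0.3,"y": -0.75,"z": 0,"roll": 0},{"x": 0.33,"y": -0.86,"z": 0,"roll": 0},{"x": 0.33,"y": -0.86,"z": 0,"roll": 0}]'

```text
clock: 49.97
tool_pos: [486.1, -181.6, 150.4]
ee_rot: [0.002, 1.0, -0.0, -0.001]
force: [1.2, -0.2, 0.1]
width: 26.3
finger_force: 39.5
```

Call:
move_arm --series '[{"x": 0.1,"y": -0.25,"z": 0,"roll": 0},{"x": 0.2,"y": -0.5,"z": 0,"roll": 0},{"x": 0.3,"y": -0.75,"z": 0,"roll": 0.012},{"x": 0.33,"y": -0.86,"z": 0,"roll": 0.024},{"x": 0.33,"y": -0.86,"z": 0,"roll": 0.024},{"x": 0.33,"y": -0.86,"z": 0,"roll": 0.024},{"x": 0.33,"y": -0.86,"z": 0,"roll": 0.024},{"x": 0.33,"y": -0.86,"z": 0,"roll": 0.024}]'

```text
clock: 50.63
tool_pos: [438.4, -306.5, 150.9]
ee_rot: [0.074, 0.997, 0.0, -0.0]
force: [-0.4, -0.1, 0.9]
width: 26.1
finger_force: 39.6
```

Call:
move_arm --series '[{"x": 0,"y": 0,"z": 0.2,"roll": 0},{"x": 0,"y": 0,"z": 0.4,"roll": 0},{"x": 0,"y": 0,"z": 0.6,"roll": 0},{"x": 0,"y": 0,"z": 0.74,"roll": 0},{"x": 0,"y": 0,"z": 0.8,"roll": 0},{"x": 0,"y": 0,"z": 0.83,"roll": 0},{"x": 0,"y": 0,"z": 0.83,"roll": 0},{"x": 0,"y": 0,"z": 0.83,"roll": 0},{"x": 0,"y": 0,"z": 0.83,"roll": 0}]'

```text
clock: 51.38
tool_pos: [439.1, -308.8, 28.3]
ee_rot: [0.076, 0.997, -0.001, 0.001]
force: [0.0, -0.7, -0.3]
width: 26.3
finger_force: 39.6
```

Call:
move_arm --series '[{"x": 0,"y": 0,"z": 0,"roll": 0},{"x": 0,"y": 0,"z": 0,"roll": 0},{"x": 0,"y": 0,"z": 0,"roll": 0},{"x": 0,"y": 0,"z": -0.1,"roll": 0},{"x": 0,"y": 0,"z": -0.3,"roll": 0},{"x": 0,"y": 0,"z": -0.83,"roll": 0},{"x": 0,"y": 0,"z": -0.83,"roll": -0.024},{"x": 0,"y": 0,"z": -0.83,"roll": -0.024},{"x": 0,"y": 0,"z": -0.83,"roll": -0.024}]' --fingers 0.58

```text
clock: 52.13
tool_pos: [439.6, -309.6, 154.4]
ee_rot: [0.0, 1.0, -0.002, 0.002]
force: [0.7, 0.7, -1.5]
width: 35.9
finger_force: 0.0
```

Call:
move_arm --series '[{"x": 0,"y": 0.9,"z": 0,"roll": 0},{"x": 0,"y": 0.9,"z": 0,"roll": 0},{"x": 0,"y": 0.9,"z": 0,"roll": 0},{"x": 0,"y": 0.9,"z": 0,"roll": 0},{"x": 0,"y": 0.9,"z": 0,"roll": 0},{"x": 0,"y": 0.9,"z": 0,"roll": 0}]'

```text
clock: 52.63
tool_pos: [437.5, -172.8, 150.5]
ee_rot: [0.0, 1.0, -0.0, -0.001]
force: [0.8, -0.2, 0.3]
width: 35.5
finger_force: 0.0
```

```bash
python3 - <<'E'
from h import *
im,d=blocks("pics/top1.png"); occ(d,*TRAY); occ(d,*PAN); s=readout.sense();print(s["tool_pos"],s["joint_pos"])
P=cloud("top",d)
k=(abs(P[...,1]-73)<35)&(abs(P[...,0]-438)<35)&(P[...,2]>90)&(P[...,2]<110)
print("dial",cv2.minAreaRect(P[k][:,:2].astype(np.float32)),np.percentile(P[k][:,2],90))
E
```

```text
uv [315. 287.] xy 527 10 size 31x30 yaw 86 zmax 104 n 279
 in [ 542. -285.] [ 10. 124.] 82 z [16. 20.]
 in [ 583. -332.] [32. 40.] 85 z [20. 25.]
 in [ 539. -376.] [31. 41.] 85 z [21. 24.]
 in [ 512. -319.] [28. 40.] 79 z [21. 24.]
 in [ 484. -411.] [ 6. 62.] 82 z [16. 21.]
 in [ 478. -363.] [29. 34.] 10 z [21. 25.]
 in [543. 347.] [28. 39.] 89 z [18. 24.]
 in [539. 292.] [39. 28.] 2 z [19. 23.]
 in [479. 277.] [49. 27.] 14 z [20. 24.]
 in [459. 343.] [38. 29.] 0 z [12. 23.]
[ 437.75216478 -173.56393827  150.73205691] [-3.77077680e-01  1.41027636e-01 -5.03907254e-01  9.26457602e-01
 -6.01431408e-04 -3.75745030e-01]
dial ((435.22821044921875, 76.17707061767578), (13.805821418762207, 41.70264434814453), 72.7587890625) 99.72899728397458
```

View pics/top1.png

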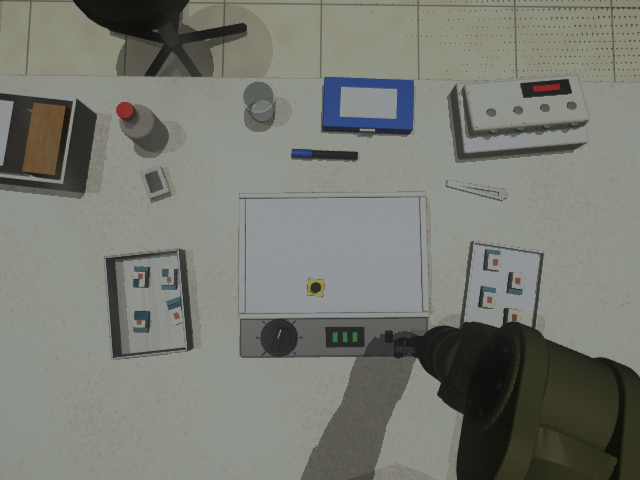

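The plate is clear except for the tamper at (316,287). Four blocks sit in the pan at (140,277), (169,279), (175,310) and (141,321); the overhung one got knocked but stayed inside. The tray shows four blocks and the arm hides the fifth. I'll move over the dial and check the tray again before turning it.

Call:
move_arm --series '[{"x": 0.01,"y": 0.83,"z": 0,"roll": 0},{"x": 0.01,"y": 0.83,"z": 0,"roll": 0},{"x": 0.01,"y": 0.83,"z": 0,"roll": 0},{"x": 0.01,"y": 0.83,"z": 0,"roll": 0},{"x": 0.01,"y": 0.83,"z": 0,"roll": 0}]'

```text
clock: 53.1
tool_pos: [436.8, -48.0, 151.0]
ee_rot: [-0.001, 1.0, -0.0, -0.0]
force: [0.0, -0.2, -0.8]
width: 35.5
finger_force: 0.0
```

Call:
move_arm --series '[{"x": 0.01,"y": 0.83,"z": 0,"roll": 0},{"x": 0.01,"y": 0.83,"z": 0,"roll": 0},{"x": 0.01,"y": 0.83,"z": 0,"roll": 0.02},{"x": 0.01,"y": 0.83,"z": 0,"roll": 0.04},{"x": 0.01,"y": 0.83,"z": 0,"roll": 0.048},{"x": 0.01,"y": 0.83,"z": 0,"roll": 0.048},{"x": 0.01,"y": 0.83,"z": 0,"roll": 0.048},{"x": 0.01,"y": 0.83,"z": 0,"roll": 0.048},{"x": 0.01,"y": 0.83,"z": 0,"roll": 0.048}]'

```text
clock: 53.85
tool_pos: [435.5, 74.7, 151.2]
ee_rot: [0.151, 0.989, -0.0, -0.0]
force: [-0.2, -1.5, -0.4]
width: 36.2
finger_force: 0.0
```

```bash
python3 - <<'E'
from h import *
im,d=blocks(); occ(d,*TRAY);s=readout.sense();print(s["tool_pos"],s["ee_rot"])
b=cv2.convertScaleAbs(cv2.resize(im[230:370,90:200,::-1],None,fx=3,fy=3,interpolation=2),alpha=1.3);a=cv2.convertScaleAbs(cv2.resize(im[230:370,445:555,::-1],None,fx=3,fy=3,interpolation=2),alpha=1.3)
cv2.imwrite("pics/tp.png",np.hstack([b,a]))
E
```

```text
uv [315. 287.] xy 527 11 size 30x30 yaw 86 zmax 105 n 278
 in [ 542. -284.] [  8. 123.] 81 z [17. 20.]
 in [ 584. -329.] [28. 40.] 82 z [21. 25.]
 in [ 540. -375.] [29. 42.] 81 z [20. 25.]
 in [ 513. -319.] [28. 42.] 82 z [20. 24.]
 in [ 459. -409.] [  7. 100.] 81 z [16. 21.]
 in [ 471. -364.] [30. 41.] 83 z [21. 24.]
 in [ 440. -309.] [28. 40.] 80 z [20. 25.]
[435.36382783  74.89456146 151.21685922] [ 1.51125304e-01  9.88514609e-01 -8.41241731e-05 -4.91165974e-05]
```

View pics/tp.png

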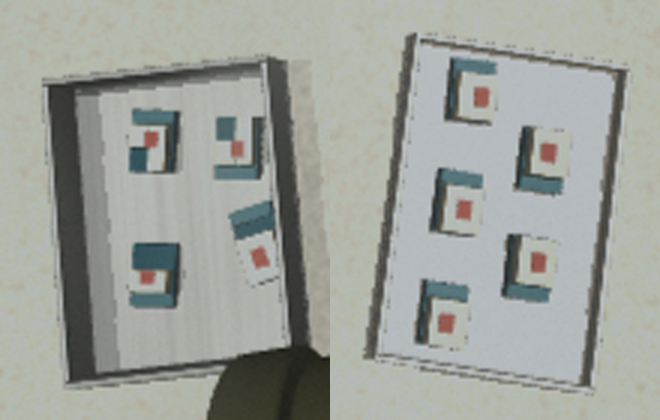

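All five sound blocks lie flat in the tray and the four faulty ones are in the pan. Gripping the dial.

Call:
move_arm --series '[{"x": 0,"y": 0.01,"z": 0.15,"roll": 0},{"x": 0,"y": 0.01,"z": 0.3,"roll": 0},{"x": 0,"y": 0.01,"z": 0.38,"roll": 0},{"x": 0,"y": 0.01,"z": 0.39,"roll": 0},{"x": 0,"y": 0.01,"z": 0.39,"roll": 0},{"x": 0,"y": 0.01,"z": 0.39,"roll": 0}]'

```text
clock: 54.4
tool_pos: [436.1, 77.1, 93.4]
ee_rot: [0.151, 0.989, 0.0, 0.0]
force: [-0.0, -0.8, 0.1]
width: 35.8
finger_force: 0.0
```

Call:
move_arm --series '[{"x": 0,"y": 0,"z": 0,"roll": 0},{"x": 0,"y": 0,"z": 0,"roll": 0},{"x": 0,"y": 0,"z": 0,"roll": 0},{"x": 0,"y": 0,"z": 0,"roll": 0},{"x": 0,"y": 0,"z": 0,"roll": 0},{"x": 0,"y": 0,"z": 0,"roll": 0}]' --fingers 1

```text
clock: 54.9
tool_pos: [436.3, 76.6, 94.0]
ee_rot: [0.151, 0.989, -0.001, 0.001]
force: [-1.8, -4.0, 5.9]
width: 13.3
finger_force: 40.2
```

Call:
move_arm --series '[{"x": 0,"y": 0,"z": 0,"roll": -0.015},{"x": 0,"y": 0,"z": 0,"roll": -0.03},{"x": 0,"y": 0,"z": 0,"roll": -0.045},{"x": 0,"y": 0,"z": 0,"roll": -0.06},{"x": 0,"y": 0,"z": 0,"roll": -0.075},{"x": 0,"y": 0,"z": 0,"roll": -0.09},{"x": 0,"y": 0,"z": 0,"roll": -0.105},{"x": 0,"y": 0,"z": 0,"roll": -0.12},{"x": 0,"y": 0,"z": 0,"roll": -0.135},{"x": 0,"y": 0,"z": 0,"roll": -0.15},{"x": 0,"y": 0,"z": 0,"roll": -0.165},{"x": 0,"y": 0,"z": 0,"roll": -0.18},{"x": 0,"y": 0,"z": 0,"roll": -0.19},{"x": 0,"y": 0,"z": 0,"roll": -0.2},{"x": 0,"y": 0,"z": 0,"roll": -0.2}]'

```text
clock: 56.15
tool_pos: [436.1, 77.0, 94.0]
ee_rot: [-0.46, 0.888, -0.001, 0.0]
force: [-2.9, -2.2, 6.0]
width: 13.0
finger_force: 40.4
```

Call:
move_arm --series '[{"x": 0,"y": 0,"z": 0,"roll": -0.015},{"x": 0,"y": 0,"z": 0,"roll": -0.03},{"x": 0,"y": 0,"z": 0,"roll": -0.045},{"x": 0,"y": 0,"z": 0,"roll": -0.06},{"x": 0,"y": 0,"z": 0,"roll": -0.075},{"x": 0,"y": 0,"z": 0,"roll": -0.09},{"x": 0,"y": 0,"z": 0,"roll": -0.105},{"x": 0,"y": 0,"z": 0,"roll": -0.12},{"x": 0,"y": 0,"z": 0,"roll": -0.135},{"x": 0,"y": 0,"z": 0,"roll": -0.15},{"x": 0,"y": 0,"z": 0,"roll": -0.165},{"x": 0,"y": 0,"z": 0,"roll": -0.18},{"x": 0,"y": 0,"z": 0,"roll": -0.19},{"x": 0,"y": 0,"z": 0,"roll": -0.2},{"x": 0,"y": 0,"z": 0,"roll": -0.2}]'

```text
clock: 57.4
tool_pos: [435.6, 76.9, 94.0]
ee_rot: [0.894, -0.448, 0.0, 0.0]
force: [-2.9, -2.1, 8.8]
width: 13.2
finger_force: 40.7
```

```bash
python3 -c "
from h import *
s=readout.sense();print(s['tool_pos'],s['ee_rot'],s['force'],s['moment'],s['width'],s['joint_pos'])"
```

```text
[435.58017564  76.88653874  93.9610594 ] [ 8.94211106e-01 -4.47645249e-01  3.90119775e-04  2.75417321e-04] [-2.88981354 -2.07257111  8.81228893] [-0.45668605  0.90977121  0.01928328] 13.157346969461653 [ 1.75355517e-01  1.51039895e-01 -6.40722589e-01  7.78736505e-01
 -9.07624896e-04 -2.03797662e+00]
```

Call:
move_arm --series '[{"x": 0,"y": 0,"z": 0,"roll": -0.01},{"x": 0,"y": 0,"z": 0,"roll": -0.018},{"x": 0,"y": 0,"z": 0,"roll": -0.018},{"x": 0,"y": 0,"z": 0,"roll": -0.018}]'

```text
clock: 57.73
tool_pos: [435.6, 76.9, 94.0]
ee_rot: [0.918, -0.398, 0.0, 0.0]
force: [-4.2, -1.5, 8.4]
width: 12.9
finger_force: 40.7
```

```bash
python3 -c "
from h import *
s=readout.sense();print(s['ee_rot'],s['force'],s['moment'],s['joint_pos'][5],s['tau'][5])"
```

```text
[ 9.17583753e-01 -3.97542223e-01  3.79246493e-04  3.04605503e-04] [-4.23073686 -1.54004771  8.36276252] [-0.47845265  0.96555483  0.06519087] -2.148601551089645 -0.027032007928937674
```

Call:
move_arm --series '[{"x": 0,"y": 0,"z": 0,"roll": -0.01},{"x": 0,"y": 0,"z": 0,"roll": -0.016},{"x": 0,"y": 0,"z": 0,"roll": -0.016},{"x": 0,"y": 0,"z": 0,"roll": -0.016}]'

```text
clock: 58.07
tool_pos: [435.6, 76.9, 94.0]
ee_rot: [0.936, -0.352, 0.0, 0.0]
force: [-3.9, -2.4, 8.0]
width: 13.2
finger_force: 52.4
```

```bash
python3 -c "
from h import *
s=readout.sense();print(s['ee_rot'],s['force'],s['moment'],s['joint_pos'][5],s['tau'][5])"
```

```text
[ 9.35854137e-01 -3.52387431e-01  3.25809651e-04  1.64449778e-04] [-3.87578217 -2.39330116  8.04749479] [-0.41515786  0.85166312 -1.32001347] -2.246300087060366 -1.3449380546808243
```

The moment jumped to −1.3 N m, so the stop is reached. Releasing and checking.

Call:
move_arm --series '[{"x": 0,"y": 0,"z": 0,"roll": 0},{"x": 0,"y": 0,"z": 0,"roll": 0},{"x": 0,"y": 0,"z": 0,"roll": 0},{"x": 0,"y": 0,"z": 0,"roll": 0},{"x": 0,"y": 0,"z": -0.2,"roll": 0},{"x": 0,"y": 0,"z": -0.5,"roll": 0},{"x": 0,"y": 0,"z": -0.9,"roll": 0},{"x": 0,"y": 0,"z": -0.9,"roll": 0},{"x": 0,"y": 0,"z": -0.9,"roll": 0}]' --fingers 0.58

```text
clock: 58.82
tool_pos: [439.0, 77.9, 233.3]
ee_rot: [0.936, -0.351, 0.004, -0.002]
force: [0.1, 1.0, 0.9]
width: 35.9
finger_force: 0.0
```

Call:
move_arm --series '[{"x": -0.7,"y": 0.9,"z": 0,"roll": 0},{"x": -0.7,"y": 0.9,"z": 0,"roll": 0},{"x": -0.7,"y": 0.9,"z": 0,"roll": 0},{"x": -0.7,"y": 0.9,"z": 0,"roll": 0},{"x": -0.7,"y": 0.9,"z": 0,"roll": 0},{"x": -0.7,"y": 0.9,"z": 0,"roll": 0}]'

```text
clock: 59.32
tool_pos: [265.8, 44.2, 227.4]
ee_rot: [0.936, -0.351, 0.0, -0.0]
force: [0.6, 0.2, 0.9]
width: 35.7
finger_force: 0.0
```

```bash
python3 - <<'E'
from h import *
im,d=blocks("pics/top2.png")
print(readout.sense()["tool_pos"]);P=cloud("top",d)
k=(abs(P[...,1]-76)<35)&(abs(P[...,0]-435)<35)&(P[...,2]>90)&(P[...,2]<110)
if k.any(): print("dial",cv2.minAreaRect(P[k][:,:2].astype(np.float32)))
E
```

```text
uv [315. 287.] xy 527 10 size 31x29 yaw -89 zmax 105 n 277
[267.8218923   44.55312449 227.87167659]
dial ((435.49957275390625, 76.3181381225586), (13.610610008239746, 41.07875061035156), 45.40686798095703)
```

View pics/top2.png

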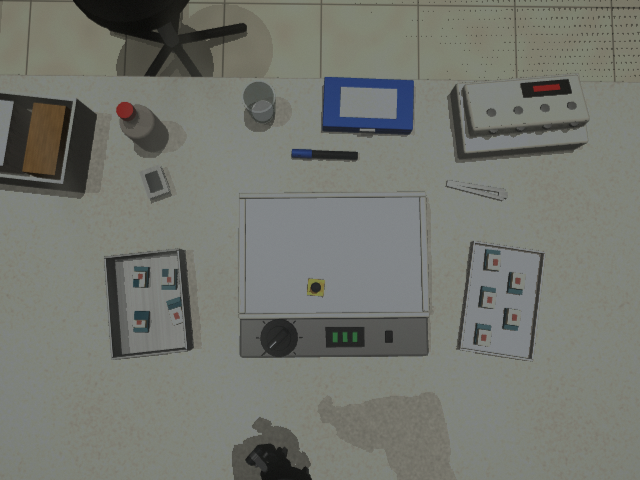

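The dial mark now points down-left at (275,342), with the bar at 135.4°, on the stop. The plate is clear except for the tamper, five blocks are in the tray, four are in the pan, and nothing else has moved.

```bash
python3 -c "
from station import robot
print(robot.hand_in())"
```

```text
the job is handed in; nothing more can be done
None
```

Job handed in at about 59 s: five sound blocks flat in the tray, four faulty blocks in the pan, then the dial turned anticlockwise to its stop, with the tamper, forceps, pen and moulds left where they were.

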